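# Load the impeller stack on the spin-test stand and start the run

### The arm

A 6-joint arm with a two-finger parallel gripper is mounted at the origin on the work surface. World frame = base frame: x ahead of the robot, y to its left, z up, the work surface at z = 0. Lengths are in m, angles in degrees, forces in N, time in s.
With the tool pointing down it reaches from about 0.4 to 0.825 m from the base axis. Payload 7 kg.
Tool frame: the origin (TCP) lies at the very end of the fingers, on their centre line; the grasp point (between the pads) lies 19 mm behind it (ctrl.grip_depth is the distance from the TCP to the grasp point, in m); z points along the fingers, y is the line along which they close (so a half turn about z gives the same grasp; the last joint's range is limited). The gripper opens to 88 mm and grips with 3 to 60 N. Pads are 19 mm wide; open, the fingers measure 130 mm over their backs; the gripper's body (78 mm by 193 mm) begins 47 mm behind the grasp point.
Start: joints at [-51.217, 20.546, 0.682, 0, -70.136, -16.507], TCP at [0.256, -0.625, 0.227] pointing down, gripper open.
Joint ranges: [-176.03, 176.03], [-82.01, 121.73], [-58.28, 71.71], [-173.87, 95.51], [-174.79, -0.11], [-173.66, 173.66]. Speed limits (degrees/s): [136.94, 136.94, 172.46, 180, 180, 180].

### API

Orientations are given as [roll, pitch, yaw] about the fixed x, y, z axes, in that order (R = Rz(yaw) Ry(pitch) Rx(roll)).
In Python, from plant import get_obs, eyes, ctrl, spotter gives the robot as it stands.
- The arm moves only by the shell command python3 -m crank 'ROWS'. ROWS is JSON, one flat list of numbers, 7 for each row, row after row: the turn, a rotation vector about the tool's x, y, z in rad, then the shift along the tool's x, y, z in mm, then the opening, from 0 (shut) to 1 (fully open). A call has 1 to 5 rows; each row shifts and turns the commanded pose from where the row before left it, along the tool's axes as they then stand; what a row does not reach is not made up. A row lasts 1/8 s, in which the tool goes at most 62.5 mm and 10.7 degrees, less where a joint would pass 70% of its speed; a pose out of reach is approached as far as the arm can. A call is refused whole if a number of a shift passes 62.5 or a number of a turn 0.188, either way. A call with a gripper value outside its range is refused whole. The fingers move at their own pace and stop on an object; the grip force is fixed at half the most. Time passes only in rows, so rows that do not move let the fingers close. It gives the time, the measured TCP pose, the force, the opening and the grip force at its end, in the units of the state.
- get_obs(): the state, without advancing time (a new reading comes with each control period).
- eyes.snapshot(name): name is "scene" or "top" or "wrist"; returns the picture (420x560x3 uint8, blue, green, red); there is no depth.
- eyes.camera_model(name): a dict with "fx", "fy", "cx", "cy" (pixels), "extrinsics" (4x4, takes a point from camera to world coordinates). Camera axes: x right, y down, z forward; pixel columns grow to the right and rows downward; lengths in m; the calibration is good to about 2 mm. The wrist camera is an equidistant fisheye: a pixel r from the principal point sees the ray r / f radians off the axis. A picture is of the moment at which its call begins: read the wrist's pose just before it. camera_model takes no time and is no camera call; for the wrist camera it gives the pose at the moment of the call.
- ctrl.close_job(): hands the job in; it is judged then, once.
Trained networks look in the newest picture that a camera, given by its name, has taken for a name from the list of things; names that differ only in an ending like _2 or _b are one class to them, and where a whole thing is asked for, a point or a joint stands for the part that bears it (a point fixed in the world has none). Each returns a list of dicts, best first, with "p" (0 to 1); they miss things now and then, are a little off and sometimes report something else, mostly with a low value. They report only what shows in the picture. A call takes as long as a camera call. They do not tell look-alikes from the thing itself.
- spotter.outline_of(camera, target): "region" (420x560 bool, what is visible of it) and "rect" ([left, top, width, height] in pixels, round what is visible of it).
- spotter.place_of(camera, target): "location" ([column, row] in pixels: a listed point, or the origin of a listed thing).
The state is a dict: "clock": time; "joint_pos": joint angles; "qvel": joint speeds; "tau": joint torques, N m; "tool_pos": TCP position; "orientation": TCP orientation; "force": force on the tool from outside, world axes, zero at the start; "moment": the same for the moment, N m; "opening": finger opening in m; "gripper_force": force on a finger pad.
Only numpy, scipy, OpenCV 4.12 (cv2) and the standard library are available. Lean on these libraries where they do the work, as an engineer would, in place of code of your own. Each camera call takes 0.05 s, during which the arm holds its last target. There are 200 camera calls.

### The job

Spin-test the loose bronze impellers: draw the bolt that locks the guard of the test stand, swing the guard well clear by its black handle, and slip every impeller on the bench, hub up, onto the flatted spindle so that the flats match and the stack sits fully down, and put the steel end collar on top of them the same way. Then swing the guard fully shut, push the bolt fully home, and only then press the start button right in and let it go. Do not knock over or shove aside the other things on the bench.

Things in the scene. Friction and masses are not known exactly. Their poses are not given: they have to be found in the camera images.
- impeller1: Bronze pump impeller (None if absent), hub up on the bench at the robot's right: disc 84 mm across, 5 thick; hub above it to 14 mm, 44 long in x, with grasp flats 36 mm apart facing its +y and -y. D-bore 24.6 mm round, flat on the +x side 8.3 mm off axis; a dark slot in the rim's top also marks +x. Origin: centre of underside, z up the hub. 0.15 to 0.3 kg.
- impeller2: Bronze pump impeller (None if absent), hub up on the bench at the robot's right: disc 84 mm across, 5 thick; hub above it to 14 mm, 44 long in x, with grasp flats 36 mm apart facing its +y and -y. D-bore 24.6 mm round, flat on the +x side 8.3 mm off axis; a dark slot in the rim's top also marks +x. Origin: centre of underside, z up the hub. 0.15 to 0.3 kg.
- impeller3: Bronze pump impeller (None if absent), hub up on the bench at the robot's right: disc 84 mm across, 5 thick; hub above it to 14 mm, 44 long in x, with grasp flats 36 mm apart facing its +y and -y. D-bore 24.6 mm round, flat on the +x side 8.3 mm off axis; a dark slot in the rim's top also marks +x. Origin: centre of underside, z up the hub. 0.15 to 0.3 kg.
- collar: Steel end collar that keeps the stack on the spindle: a plain block like an impeller's hub without the disc, 18 mm high, 44 long in x, grasp flats 36 mm apart facing its +y and -y, the same D-bore with its flat on the +x side (a dark mark on its top there too). It starts among the impellers. Origin: centre of underside. 0.12 to 0.2 kg.
- spindle_seat (a point): Point on the upright steel spindle's axis at its shoulder, where the lowest impeller's underside rests, 97 mm above the bench. Spindle: 57 mm tall from here, 22 mm round, a flat on this point's +x side 7 mm off axis, top 5 mm tapered in by 2; its angle varies, a brake (1 N m) holds it. Impellers stack hub up in any order, 14 mm each.
- spindle_top (a point): Centre of the spindle's tip, 57 mm above the seat. The spindle stands in the middle of the test stand's square deck (310 mm, 85 mm high). A fixed clear shield, 62 mm high, stands on the deck 102 mm from the spindle at its far right side.
- guard_handle (a point): Guard's upright black handle, 28 mm round, 47 tall; point on its axis, 23 below its top, 24 above the guard's panel. Pinch from above; it may turn in the fingers. The guard, a clear hood in a steel frame, 110 mm wide, top 171 mm above the bench, swings level about a post at the stand's far left; shut, it lies over the spindle, its free end to the near right.
- guard_hinge (a point): Point on the guard's vertical hinge axis, at the height of guard_handle and 150 mm from it. The guard opens clockwise seen from above: its handle swings from beside the spindle's axis to the robot's left.
- guard (a joint): Guard angle in rad: 0 fully shut (stop), 1.8 fully open (stop); beyond 1.3 the spindle is free to load. About 2 N at the handle moves it; it stays where left. Locked (0.02 rad of play) while the bolt is home.
- bolt_knob (a point): Knob of the steel barrel bolt on the latch post at the stand's near right: upright stem 16 mm round; point on its axis, 16 mm below its top, 24 above the bolt rod. Pinch from above, fingers either side of the line of travel. The point's axes are the bolt's: it slides level, back along -x (away from the guard), home along +x.
- bolt (a joint): How far the bolt is drawn, in m: 0 home in the guard's keeper (stop), 0.028 fully back (stop); the guard is free from 0.020. About 2 N moves it; it stays where left. It goes home only with the guard fully shut.
- start_top (a point): Centre of the top of the start button: flat, grey, round, 38 mm across, in a dark bezel on the near left corner of the stand's deck, about 107 mm above the bench. Press straight down.
- start (a joint): How far the start button is pressed, in m: 0 up, 0.007 right down (5 N); springs back. Counts from 0.005.
- vial: Small white screw-top pot, 34 mm across, 62 mm tall, among the impellers: leave it. Origin: centre of its underside.
- cleaner: White plastic bottle, 72 mm across, 120 mm tall, at the far right: leave it. Origin: centre of its underside.
- grease_can: Flat steel tin, 70 mm across, 60 mm tall, at the left: leave it. Origin: centre of its underside.
- diffuser: Black plastic ring, 92 mm across, 22 mm high, right of the stand at the back: leave it. Origin: centre of its underside.
- spanner: Steel spanner, 170 mm long, lying near the robot on its right: leave it. Origin: centre of its underside.
- driver: Screwdriver, 190 mm long, lying on the left: leave it. Origin: centre of its underside.
- carton: Cardboard carton 100 x 75 x 45 mm, on the right: leave it. Origin: centre of its underside.
Not all that is in view belongs to the job. Leave any blue look-alike of the impeller2 alone.

How it is judged:
By the outcome, as a careful person would: the job done as asked, in the order asked, and still so for the second after the job is handed in, with the robot touching nothing.
Of impeller1, impeller2, impeller3 only 2 to 3 are there at a start; the rules pass over those that are not, and their reading is None.
At some moment in a run one of impeller1, impeller2, impeller3, collar may be knocked a few centimetres aside while the robot is not near it.
Once in a run the grip may slacken for a moment while it holds something.
It also fails if it takes over 210 s, if anything falls off the work surface, if the arm or the gripper's body presses on something with over 40 N, if the wrist force passes 120 N, or if a joint passes its speed limit or range.

## Working session

There is one attempt and no reset: what is moved stays moved. The work goes in short steps, Python scripts to look and compute and a shell command to move; the robot and the scene stay as the last step left them, time stands still between calls to the robot, and variables do not carry over. Pictures are saved under pics/ and viewed, at most 14 in all, crops included, and the job is handed in when it is done.

```bash
ls; mkdir -p pics
python3 - <<'E'
from plant import get_obs, eyes, ctrl, spotter
import cv2, numpy as np
print(get_obs()); print(ctrl.grip_depth)
ims=[]
for n in ["scene","top"]:
    im=eyes.snapshot(n); cv2.imwrite(f"pics/{n}0.png",im)
    m=eyes.camera_model(n); print(n,{k:np.round(v,4).tolist() for k,v in m.items()})
    for t in ["impeller1","collar","spindle_seat","spindle_top","guard_handle","guard_hinge","bolt_knob","start_top","vial"]:
        try: print(t,[(np.round(d["location"],1).tolist(),round(d["p"],2)) for d in spotter.place_of(n,t)])
        except Exception as e: print(t,e)
E
```

```text
pics
{'clock': 0.0, 'joint_pos': array([-5.12180135e+01,  2.05917140e+01,  6.32546749e-01, -2.03609949e-02,
       -7.01348923e+01, -1.65076768e+01]), 'qvel': array([ 0.09192836,  0.04857637,  0.08801154,  0.02862573, -0.11878696,
       -0.03982466]), 'tau': array([ 8.17793098e-04, -5.82723856e+01,  2.93053257e+01,  6.99770093e+00,
        6.81267818e-03, -7.71120222e-05]), 'tool_pos': array([ 0.25564804, -0.62417937,  0.22560946]), 'orientation': array([ 1.79904378e+02, -8.37755180e-03, -1.57732618e+02]), 'force': array([-0.15983697, -0.54685173, -0.20492414]), 'moment': array([ 0.04178566, -0.00875085, -0.00760217]), 'gripper_force': 0.0, 'opening': 0.087653788489198}
0.0188
scene {'fx': 484.6121, 'fy': 484.6121, 'cx': 276.5139, 'cy': 203.0267, 'extrinsics': [[0.5119, 0.5985, -0.6163, 1.3781], [0.8589, -0.3684, 0.3557, -0.5525], [-0.0141, -0.7114, -0.7026, 1.1576], [0.0, 0.0, 0.0, 1.0]]}
impeller1 [([184.4, 306.2], 0.87), ([334.0, 315.3], 0.76), ([163.1, 354.3], 0.72), ([152.1, 209.5], 0.64), ([239.2, 212.4], 0.62), ([261.9, 312.3], 0.62), ([222.2, 247.3], 0.61)]
collar [([169.9, 
[... 357 characters left out ...]
)]
top {'fx': 460.571, 'fy': 460.571, 'cx': 283.6641, 'cy': 216.3731, 'extrinsics': [[-0.0235, -0.9974, 0.0674, 0.4162], [-0.9997, 0.0232, -0.005, -0.0237], [0.0034, -0.0675, -0.9977, 1.5794], [0.0, 0.0, 0.0, 1.0]]}
impeller1 [([291.5, 127.9], 0.83), ([375.5, 316.0], 0.81), ([334.9, 239.9], 0.8), ([334.8, 199.2], 0.67), ([414.5, 164.2], 0.61), ([303.7, 275.6], 0.6)]
collar [([383.8, 244.5], 0.5)]
spindle_seat []
spindle_top []
guard_handle [([256.5, 187.2], 0.72)]
guard_hinge [([219.5, 152.3], 0.98), ([377.2, 158.7], 0.32)]
bolt_knob [([286.2, 220.3], 0.47), ([385.7, 197.3], 0.37)]
start_top [([225.3, 225.3], 0.52), ([336.3, 239.6], 0.51)]
vial [([360.2, 219.3], 0.5), ([226.0, 225.2], 0.15)]
```

```bash
python3 -c "
import cv2
for n in ['scene','top']:
    cv2.imwrite(f'pics/{n}0b.png',cv2.resize(cv2.imread(f'pics/{n}0.png'),(800,600),interpolation=cv2.INTER_CUBIC))"
```

```text
(no output)
```

View pics/top0b.png

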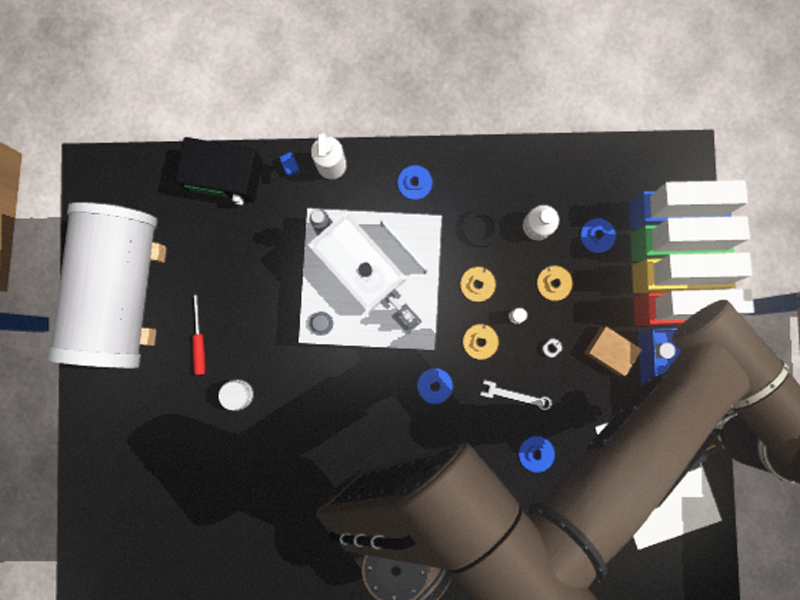

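View pics/scene0b.png

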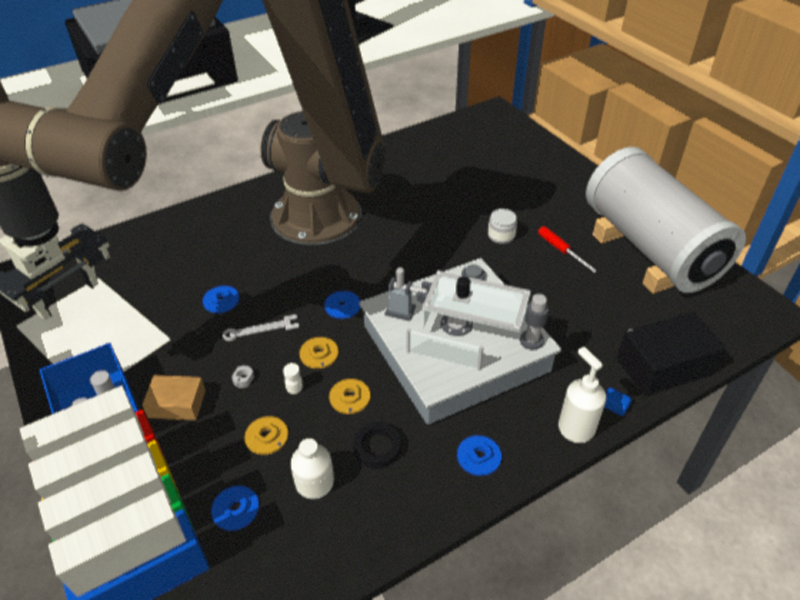

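```bash
cat > h.py <<'E'
from plant import get_obs, eyes, ctrl, spotter
import cv2, numpy as np
from scipy.spatial.transform import Rotation as Ro
def ray(cam,uv,m=None):
    m=m or eyes.camera_model(cam); E=np.array(m["extrinsics"])
    d=np.array([(uv[0]-m["cx"])/m["fx"],(uv[1]-m["cy"])/m["fy"],1.])
    if cam=="wrist":
        r=np.hypot(d[0],d[1]); s=np.sin(r)/max(r,1e-9); d=np.array([d[0]*s,d[1]*s,np.cos(r)])
    return E[:3,3],E[:3,:3]@d/np.linalg.norm(d)
def onz(cam,uv,z,m=None):
    o,d=ray(cam,uv,m); return o+d*(z-o[2])/d[2]
def proj(cam,p,m=None):
    m=m or eyes.camera_model(cam); E=np.array(m["extrinsics"])
    c=E[:3,:3].T@(np.asarray(p,float)-E[:3,3])
    if cam=="wrist":
        r=np.hypot(c[0],c[1]); t=np.arctan2(r,c[2]); c=np.array([c[0]*t/max(r,1e-9),c[1]*t/max(r,1e-9),1])
    return np.array([c[0]/c[2]*m["fx"]+m["cx"],c[1]/c[2]*m["fy"]+m["cy"]])
def tri(*rays):
    A=np.zeros((3,3));b=np.zeros(3)
    for o,d in rays: P=np.eye(3)-np.outer(d,d);A+=P;b+=P@o
    p=np.linalg.solve(A,b); return p,[np.linalg.norm((np.eye(3)-np.outer(d,d))@(p-o))*1000 for o,d in rays]
def best(cam,t,near=None,rad=25):
    L=spotter.place_of(cam,t)
    if near is not None: L=[d for d in L if np.hypot(*(np.array(d["location"])-near))<rad]
    return (np.array(L[0]["location"]),L[0]["p"]) if L else (None,0)
def plan(legs,start=None):
    """legs: (x,y,z mm, yaw deg, speed mm per row) ; prints rows for crank from measured (or given) pose"""
    o=get_obs(); 
    p=np.array(o["tool_pos"])*1000 if start is None else np.array(start[:3],float)
    R=Ro.from_euler("xyz",o["orientation"],degrees=True) if start is None else Ro.from_euler("xyz",[180,0,start[3]],degrees=True)
    print("t %.1f at %s %s j6 %.0f open %.4f F %s g %.0f"%(o["clock"],np.round(np.array(o["tool_pos"])*1000,1),np.round(o["orientation"],1),o["joint_pos"][5],o["opening"],np.round(o["force"],1),o["gripper_force"]))
    for x,y,z,yaw,sp in legs:
        T=Ro.from_euler("xyz",[180,0,yaw],degrees=True); q=np.array([x,y,z],float)
        w=(R.inv()*T).as_rotvec(); d=q-p
        n=int(max(1,np.ceil(np.linalg.norm(d)/sp-1e-6),np.ceil(np.linalg.norm(w)/.185-1e-6)))
        out=[]
        for i in range(n):
            s=R.inv().apply(d/n); out.append([round(float(v),3) for v in w/n]+[round(float(v),1) for v in s])
            R=R*Ro.from_rotvec(w/n); p=p+d/n
        if n>1 and np.linalg.norm(w)<1e-3: print(n,"x",out[0])
        else:
            print(n,"rows:"); [print("  ",r) for r in out]
E
python3 - <<'E'
from h import *
for t,uv,z in [("impA",(334.8,199.2),0),("impB",(388.5,198),0),("impC",(334.9,239.9),0),("collar",(383.8,244.5),0),("handle",(256.5,187.2),.195),("hinge",(219.5,152.3),.195),("knob",(281,217),.15),("start",(225.3,225.3),.107),("vial",(360.2,219.3),0)]:
    print(t,np.round(onz("top",uv,z)*1000,0))
print("scene seat",np.round(onz("scene",(319.5,224.3),.097)*1000), "top",np.round(onz("scene",(317.5,209.4),.154)*1000))
print("scene handle",np.round(onz("scene",(326.9,200.9),.195)*1000),"hinge",np.round(onz("scene",(375.2,212.6),.195)*1000))
for a,b in [((280.7,193.5),(286.2,220.3)),((280.7,193.5),(281,217))]:
    p,e=tri(ray("scene",a),ray("top",b)); print("knob tri",np.round(p*1000),np.round(e,1))
im=cv2.imread("pics/scene0.png")[150:250,250:400]; a=cv2.resize(im,(780,520),interpolation=cv2.INTER_CUBIC); cv2.imwrite("pics/s1.png",a)
E
```

```text
impA [ 578. -209.    0.]
impB [ 578. -395.    0.]
impC [ 438. -205.    0.]
collar [ 418. -372.    0.]
handle [600.  49. 195.]
hinge [709. 160. 195.]
knob [511. -23. 150.]
start [491. 156. 107.]
vial [ 507. -294.    0.]
scene seat [592.  47.  97.] top [583.  44. 154.]
scene handle [601.  61. 195.] hinge [709. 148. 195.]
knob tri [500. -35. 190.] [3.6 3.6]
knob tri [505. -28. 191.] [5.7 5.7]
```

View pics/s1.png

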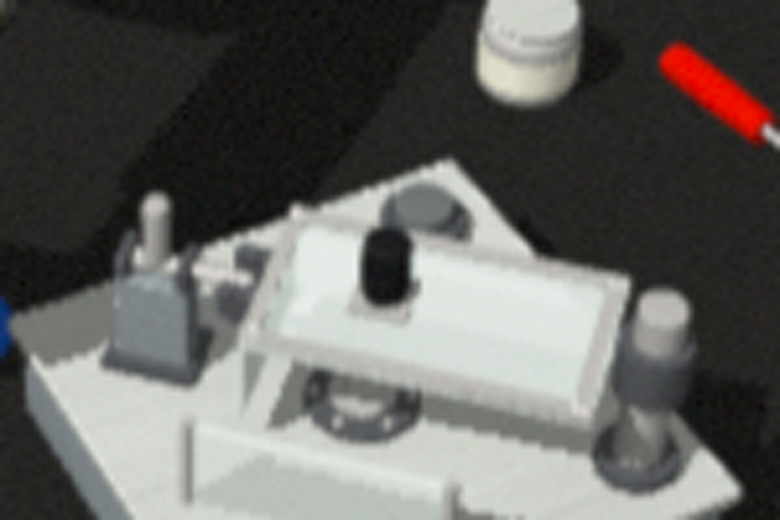

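Run:
```python
from h import *
plan([(256,-624,300,-138,40),(480,-50,300,-138,42)])
```

```text
t 1.0 at [ 255.8 -624.6  226.6] [-180.     0.  -157.7] j6 -17 open 0.0879 F [-0.7  0.3 -0.1] g 0
2 rows:
   [-0.0, 0.0, -0.172, -0.2, 0.3, -36.7]
   [-0.0, 0.0, -0.172, -0.2, 0.2, -36.7]
15 x [0.0, -0.0, -0.0, -36.7, 18.4, 0.0]
```

```bash
python3 -m crank '[0,0,-0.172,0,0,-36.7,1, 0,0,-0.172,0,0,-36.7,1, 0,0,0,-36.7,18.4,0,1, 0,0,0,-36.7,18.4,0,1, 0,0,0,-36.7,18.4,0,1]'
python3 -m crank '[0,0,0,-36.7,18.4,0,1, 0,0,0,-36.7,18.4,0,1, 0,0,0,-36.7,18.4,0,1, 0,0,0,-36.7,18.4,0,1, 0,0,0,-36.7,18.4,0,1]' >/dev/null
python3 -m crank '[0,0,0,-36.7,18.4,0,1, 0,0,0,-36.7,18.4,0,1, 0,0,0,-36.7,18.4,0,1, 0,0,0,-36.7,18.4,0,1, 0,0,0,-36.7,18.4,0,1]'
python3 -m crank '[0,0,0,-36.7,18.4,0,1, 0,0,0,-36.7,18.4,0,1, 0,0,0,0,0,0,1]'
python3 - <<'E'
from h import *
plan([])
m=eyes.camera_model("wrist"); im=eyes.snapshot("wrist"); cv2.imwrite("pics/w1.png",im)
print({k:np.round(v,3).tolist() for k,v in m.items()})
for t,z in [("bolt_knob",.19),("guard_handle",.195),("guard_hinge",.195),("spindle_top",.154),("start_top",.107),("impeller1",0),("collar",0)]:
    for d in spotter.place_of("wrist",t): print(t,np.round(d["location"],0),round(d["p"],2),np.round(onz("wrist",d["location"],z,m)*1000,0))
E
```

```text
clock: 1.62
tool_pos: [0.301, -0.5089, 0.3]
orientation: [-180.0, 0.0, -138.0]
force: [1.3, 0.0, -0.0]
opening: 0.0879
gripper_force: 0.0
clock: 2.88
tool_pos: [0.4508, -0.1263, 0.3003]
orientation: [-180.0, 0.0, -138.0]
force: [0.9, 0.3, 0.5]
opening: 0.0875
gripper_force: 0.0
clock: 3.25
tool_pos: [0.4811, -0.0492, 0.2999]
orientation: [180.0, 0.0, -137.9]
force: [1.2, 0.2, 0.1]
opening: 0.0875
gripper_force: 0.0
t 3.2 at [481.1 -49.2 299.9] [ 180.     0.  -137.9] j6 -65 open 0.0875 F [1.2 0.2 0.1] g 0
{'fx': 325.192, 'fy': 325.192, 'cx': 281.044, 'cy': 205.957, 'extrinsics': [[-0.671, 0.717, 0.188, 0.432], [0.741, 0.649, 0.171, -0.094], [0.001, 0.254, -0.967, 0.459], [0.0, 0.0, 0.0, 1.0]]}
bolt_knob [284. 228.] 0.66 [496. -31. 190.]
guard_handle [79. 80.] 0.58 [ 518. -264.  195.]
guard_hinge [ 52. 156.] 0.15 [ 595. -246.  195.]
spindle_top [158. 146.] 0.62 [ 526. -170.  154.]
start_top [218.  76.] 0.53 [ 438. -180.  107.]
impeller1 [326.  72.] 0.95 [335. -96.   0.]
impeller1 [217.  75.] 0.92 [ 440. -207.    0.]
impeller1 [159. 146.] 0.83 [ 574. -208.    0.]
impeller1 [82. 78.] 0.63 [ 578. -388.    0.]
impeller1 [18. 98.] 0.56 [ 687. -493.    0.]
collar [146.   3.] 0.67 [ 423. -374.    0.]
```

View pics/w1.png

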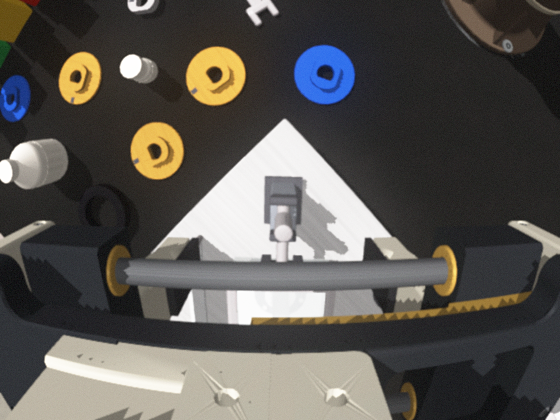

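Run:
```python
from h import *
p,e=tri(ray("scene",(280.5,192.5)),ray("top",(283,219)),ray("wrist",(284,228)));print(np.round(p*1000),np.round(e,1))
p,e=tri(ray("scene",(280.2,188.0)),ray("wrist",(283.5,233)));print("top",np.round(p*1000),np.round(e,1))
plan([(497,-34,240,-138,30),(497,-34,178,-138,20)])
```

```text
[499. -31. 189.] [1.4 4.  3.8]
top [496. -33. 206.] [2.4 2.4]
t 3.6 at [480.2 -51.8 300.1] [-180.     0.  -138.1] j6 -65 open 0.0875 F [-0.  -0.6 -0.2] g 0
3 rows:
   [-0.0, 0.0, -0.0, -8.1, 0.7, 20.0]
   [-0.0, 0.0, -0.0, -8.1, 0.7, 20.0]
   [-0.0, 0.0, -0.0, -8.1, 0.7, 20.0]
4 x [-0.0, -0.0, 0.0, -0.0, -0.0, 15.5]
```

```bash
python3 -m crank '[0,0,0,-8.1,1,20,0.5, 0,0,0,-8.1,1,20,0.5, 0,0,0,-8.1,0,20,0.5, 0,0,0,0,0,15.5,0.5, 0,0,0,0,0,15.5,0.5]' | tail -5
python3 -m crank '[0,0,0,0,0,15.5,0.5, 0,0,0,0,0,15.5,0.5, 0,0,0,0,0,0,0.5]'
python3 - <<'E'
from h import *
m=eyes.camera_model("wrist"); im=eyes.snapshot("wrist"); cv2.imwrite("pics/w2.png",im)
for d in spotter.place_of("wrist","bolt_knob"): print(np.round(d["location"],0),round(d["p"],2),np.round(onz("wrist",d["location"],.19,m)*1000,0))
E
```

```text
tool_pos: [0.497, -0.0338, 0.2084]
orientation: [-180.0, 0.0, -138.0]
force: [0.2, -0.6, -0.2]
opening: 0.0456
gripper_force: 0.0
clock: 4.65
tool_pos: [0.4963, -0.0337, 0.1767]
orientation: [179.9, -0.1, -138.0]
force: [0.7, -0.0, 0.7]
opening: 0.0439
gripper_force: 0.0
[286. 264.] 0.71 [495. -31. 190.]
[193.  41.] 0.58 [ 444. -134.  190.]
```

View pics/w2.png

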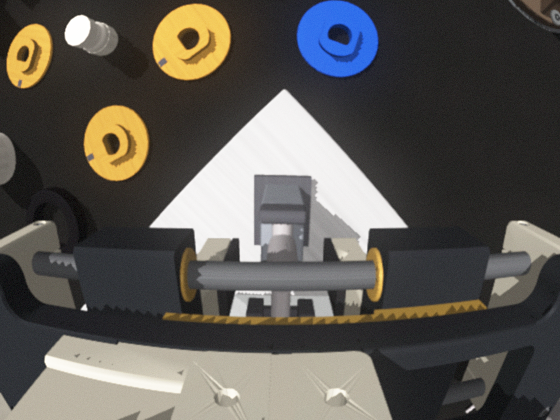

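```bash
python3 -m crank '[0,0,0,0,0,0,0, 0,0,0,0,0,0,0, 0,0,0,0,0,0,0, 0,0,0,0,0,0,0]'
python3 -m crank '[0,0,0,7.5,0,0,0, 0,0,0,7.5,0,0,0, 0,0,0,7.5,0,0,0, 0,0,0,7.5,0,0,0, 0,0,0,0,0,0,0]'
```

```text
clock: 5.25
tool_pos: [0.4967, -0.033, 0.1782]
orientation: [179.9, 0.0, -138.0]
force: [-2.6, 3.5, 3.3]
opening: 0.0153
gripper_force: 30.0
clock: 5.88
tool_pos: [0.4755, -0.0514, 0.1782]
orientation: [179.9, 0.3, -138.0]
force: [-2.1, 11.2, 1.4]
opening: 0.015
gripper_force: 30.0
```

```bash
python3 -m crank '[0,0,0,0,0,0,0.5, 0,0,0,0,0,0,0.5, 0,0,0,0,0,-30,0.7, 0,0,0,0,0,-30,0.7, 0,0,0,0,0,-20,0.7]'
python3 - <<'E'
from h import *
eyes.snapshot("top"); eyes.snapshot("scene")
for c in ["top","scene"]:
    for d in spotter.place_of(c,"guard_handle")[:2]+spotter.place_of(c,"guard_hinge")[:1]: print(c,np.round(d["location"],1),round(d["p"],2),np.round(onz(c,d["location"],.195)*1000,0))
plan([(570,27,260,-138,40)])
E
```

```text
clock: 6.5
tool_pos: [0.4751, -0.0538, 0.2594]
orientation: [-179.9, 0.0, -138.0]
force: [0.2, -0.1, 0.6]
opening: 0.0581
gripper_force: 0.0
top [254.2 186.9] 0.97 [601.  56. 195.]
top [136.  230.5] 0.73 [478. 414. 195.]
top [220.7 151. ] 0.76 [713. 156. 195.]
scene [324.3 199.8] 0.92 [594.  57. 195.]
scene [380.7 213.2] 0.74 [719. 159. 195.]
t 6.8 at [474.3 -53.7 257.1] [ 1.80e+02 -1.00e-01 -1.38e+02] j6 -65 open 0.0617 F [-0.2  0.2 -0.1] g 0
4 rows:
   [0.0, -0.0, -0.0, -31.3, -1.0, -0.8]
   [0.0, -0.0, -0.0, -31.3, -1.0, -0.8]
   [0.0, -0.0, -0.0, -31.3, -1.0, -0.7]
   [0.0, -0.0, -0.0, -31.3, -1.0, -0.7]
```

```bash
python3 -m crank '[0,0,0,-31.3,0,0,0.7, 0,0,0,-31.3,0,0,0.7, 0,0,0,-31.3,-1,0,0.7, 0,0,0,-31.3,0,0,0.7, 0,0,0,0,0,0,0.7]'
python3 - <<'E'
from h import *
m=eyes.camera_model("wrist"); im=eyes.snapshot("wrist"); cv2.imwrite("pics/w3.png",im)
for d in spotter.place_of("wrist","guard_handle"): print(np.round(d["location"],0),round(d["p"],2),np.round(onz("wrist",d["location"],.195,m)*1000,0))
plan([(598,55,260,-138,30),(598,55,182,-138,20)])
E
```

```text
clock: 7.42
tool_pos: [0.5692, 0.0304, 0.256]
orientation: [179.9, -0.2, -138.0]
force: [-0.5, -0.4, -0.4]
opening: 0.0613
gripper_force: 0.0
[281. 266.] 0.92 [597.  55. 195.]
t 7.5 at [568.   29.4 256.7] [ 1.799e+02 -1.000e-01 -1.380e+02] j6 -71 open 0.0615 F [ 0.  -0.6 -0.6] g 0
2 rows:
   [0.0, -0.001, 0.0, -19.7, -0.5, -1.7]
   [0.0, -0.001, 0.0, -19.7, -0.5, -1.7]
4 x [-0.0, 0.0, 0.0, 0.0, -0.0, 19.5]
```

View pics/w3.png

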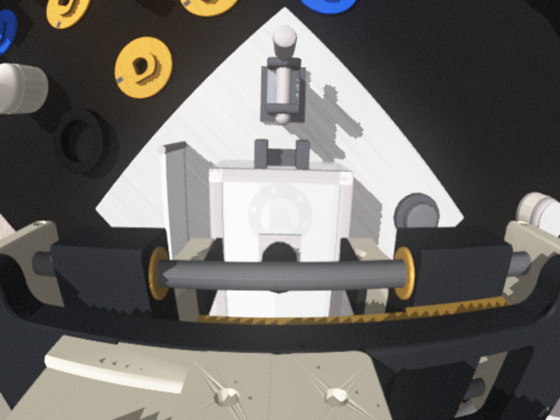

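```bash
python3 -m crank '[0,0,0,-20,-0.5,-1,0.7, 0,0,0,-19.5,-0.5,0,0.7, 0,0,0,0,0,19,0.7, 0,0,0,0,0,19,0.7, 0,0,0,0,0,19,0.7]' | head -2
python3 -m crank '[0,0,0,0,0,18,0.7, 0,0,0,0,0,0,0, 0,0,0,0,0,0,0, 0,0,0,0,0,0,0, 0,0,0,0,0,0,0]'
python3 -m crank '[0,0,0,-1.5,21.1,0,0, 0,0,0,-4.5,20.7,0,0, 0,0,0,-7.3,19.9,0,0]'
```

```text
clock: 8.15
tool_pos: [0.5992, 0.0556, 0.2012]
clock: 8.78
tool_pos: [0.599, 0.0553, 0.1847]
orientation: [-180.0, 0.1, -138.0]
force: [0.3, 0.8, 2.0]
opening: 0.027
gripper_force: 30.2
clock: 9.15
tool_pos: [0.5664, 0.1084, 0.1845]
orientation: [-179.9, -0.1, -138.1]
force: [1.9, -7.4, 0.0]
opening: 0.0274
gripper_force: 30.0
```

Guard moves freely; complete the swing.

```bash
python3 -m crank '[0,0,0,-10.1,18.7,0,0, 0,0,0,-12.5,17,0,0, 0,0,0,-14.9,15.1,0,0]'|sed -n '2p;4p'
python3 -m crank '[0,0,0,-16.8,12.9,0,0, 0,0,0,-18.5,10.3,0,0, 0,0,0,-19.8,7.7,0,0]'|sed -n '2p;4p'
python3 -m crank '[0,0,0,-20.6,4.8,0,0, 0,0,0,-21.1,1.8,0,0, 0,0,0,-21.2,-1.2,0,0, 0,0,0,0,0,0,0]'
python3 -m crank '[0,0,0,0,0,0,0.7, 0,0,0,0,0,0,0.7, 0,0,0,0,0,-35,0.7, 0,0,0,0,0,-45,0.9, 0,0,0,0,0,-45,1]'
python3 - <<'E'
from h import *
for c in ["top","scene"]:
    im=eyes.snapshot(c); cv2.imwrite(f"pics/{c}2.png",im)
    for t,z in [("guard_handle",.195),("guard_hinge",.195),("spindle_seat",.097),("spindle_top",.154),("start_top",.107),("bolt_knob",.19),("impeller1",0),("collar",0)]:
        for d in spotter.place_of(c,t): 
            if d["p"]>.3: print(c,t,np.round(d["location"],1),round(d["p"],2),np.round(onz(c,d["location"],z)*1000,0))
plan([])
E
```

```text
tool_pos: [0.5603, 0.1714, 0.1842]
force: [1.8, -8.0, -0.3]
tool_pos: [0.5813, 0.2306, 0.1841]
force: [9.0, -12.2, -4.2]
clock: 10.4
tool_pos: [0.6277, 0.2734, 0.1841]
orientation: [-179.6, -0.2, -138.1]
force: [13.7, -20.8, -3.3]
opening: 0.0254
gripper_force: 29.7
clock: 11.02
tool_pos: [0.6241, 0.2792, 0.3106]
orientation: [180.0, 0.0, -138.0]
force: [1.2, 0.2, 0.0]
opening: 0.0701
gripper_force: 0.0
top guard_handle [178.3 174.9] 0.82 [643. 285. 195.]
top guard_handle [258.8 194.6] 0.5 [577.  43. 195.]
top guard_hinge [135.5 231.9] 0.69 [473. 415. 195.]
top guard_hinge [220.8 151.3] 0.56 [712. 156. 195.]
top spindle_seat [257.7 194.8] 0.67 [588.  51.  97.]
top spindle_top [385.5 244.1] 0.63 [ 419. -344.  154.]
top spindle_top [258.8 195.9] 0.61 [578.  45. 154.]
top spindle_top [259.6 190.3] 0.54 [596.  42. 154.]
top start_top [224.6 226.4] 0.42 [488. 159. 107.]
top bolt_knob [386.9 196.4] 0.63 [ 563. -345.  190.]
top bolt_knob [289.  227.4] 0.48 [476. -46. 190.]
top bolt_knob [222.8 223.8] 0.38 [492. 154. 190.]
top impeller1 [292. 128.] 0.96 [831. -68.   0.]
top impeller1 [334.8 
[... 653 characters left out ...]
.63 [598.  52. 154.]
scene start_top [331.3 185.4] 0.54 [479. 170. 107.]
scene bolt_knob [180.7 230.6] 0.62 [ 485. -337.  190.]
scene bolt_knob [272.6 195.3] 0.57 [496. -56. 190.]
scene impeller1 [186. 302.] 0.97 [ 570. -388.    0.]
scene impeller1 [223.2 250.7] 0.84 [ 457. -215.    0.]
scene impeller1 [161.9 355.4] 0.84 [ 689. -506.    0.]
scene impeller1 [152.8 210.1] 0.84 [ 173. -339.    0.]
scene impeller1 [244.  274.1] 0.82 [ 570. -202.    0.]
scene impeller1 [241.2 211.3] 0.82 [335. -87.   0.]
scene impeller1 [334.2 316.9] 0.69 [827. -59.   0.]
scene collar [173.2 260.5] 0.72 [ 412. -362.    0.]
t 11.9 at [624.5 278.7 308.9] [-180.   -0. -138.] j6 -88 open 0.0876 F [ 0.4  0.4 -1. ] g 0
```

```bash
python3 -m crank '[0,0,0,29.6,-20.9,0,1, 0,0,0,29.6,-20.9,0,1, 0,0,0,29.6,-20.9,0,1, 0,0,0,29.6,-20.9,0,1, 0,0,0,29.6,-20.9,0,1]'|sed -n '2p'
python3 -m crank '[0,0,0,29.6,-20.9,0,1, 0,0,0,29.6,-20.9,0,1, 0,0,0,0,0,0,1]'|sed -n '2p'
python3 - <<'E'
from h import *
m=eyes.camera_model("wrist"); im=eyes.snapshot("wrist"); cv2.imwrite("pics/w4.png",im)
for t,z in [("spindle_seat",.097),("spindle_top",.154),("start_top",.107),("bolt_knob",.19)]:
    for d in spotter.place_of("wrist",t): print(t,np.round(d["location"],1),round(d["p"],2),np.round(onz("wrist",d["location"],z,m)*1000,0))
c=proj("wrist",(.592,.053,.154),m); print(c)
x,y=np.clip(c.astype(int),50,500); cv2.imwrite("pics/w4c.png",cv2.resize(im[y-50:y+50,x-65:x+65],(780,600),interpolation=cv2.INTER_CUBIC)); print(x,y)
np.savez("w4.npz",**{k:np.array(v) for k,v in m.items()})
E
```

```text
tool_pos: [0.5841, 0.1009, 0.3092]
tool_pos: [0.5679, 0.0294, 0.3096]
spindle_seat [280.8 206.4] 0.79 [591.  50.  97.]
spindle_top [279.7 220.9] 0.72 [592.  50. 154.]
spindle_top [152.3   5.5] 0.55 [ 509. -200.  154.]
start_top [406.9 207.1] 0.74 [488. 163. 107.]
bolt_knob [284.5  57.7] 0.82 [474. -50. 190.]
bolt_knob [280.8 218.8] 0.27 [581.  42. 190.]
[282.33147482 223.02761514]
282 223
```

View pics/w4c.png

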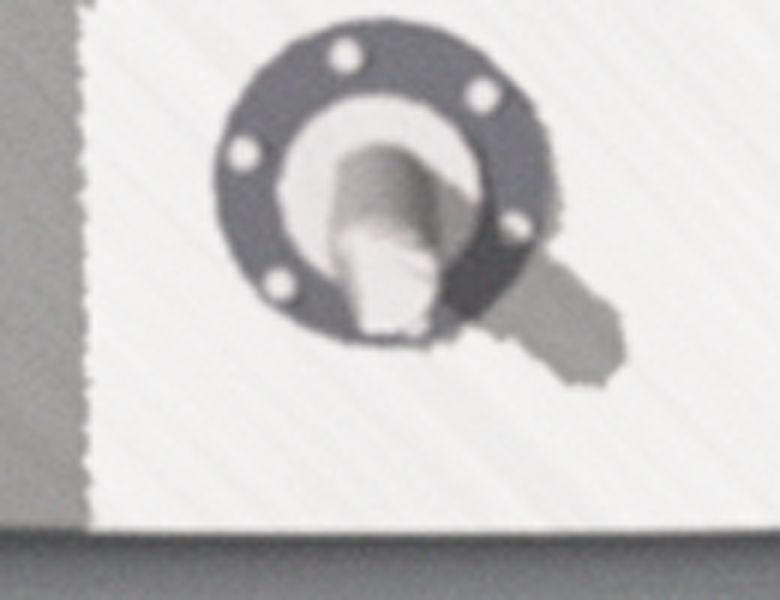

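```bash
python3 -m crank '[0,0,0,-33,0,0,0.3, 0,0,0,-33,0,0,0.3, 0,0,0,-33,0,35,0.3, 0,0,0,0,0,35,0.3, 0,0,0,0,0,35,0.3]'>/dev/null
python3 -m crank '[0,0,0,0,0,0,0.3, 0,0,0,0,0,0,0.3]'|sed -n '1,3p'
python3 - <<'E'
from h import *
m=eyes.camera_model("wrist"); im=eyes.snapshot("wrist"); cv2.imwrite("pics/w5.png",im)
for t,z in [("spindle_seat",.097),("spindle_top",.154)]:
    for d in spotter.place_of("wrist",t): print(t,np.round(d["location"],1),round(d["p"],2),np.round(onz("wrist",d["location"],z,m)*1000,1))
c=proj("wrist",(.592,.052,.154),m); print(c)
x,y=np.clip(c.astype(int),50,500); cv2.imwrite("pics/w5c.png",cv2.resize(im[y-40:y+40,x-52:x+52],(780,600),interpolation=cv2.INTER_CUBIC)); print(x,y)
E
```

```text
clock: 14.05
tool_pos: [0.6428, 0.0981, 0.2054]
orientation: [-179.9, 0.1, -138.0]
spindle_seat [277.7 116.2] 0.9 [591.2  48.   97. ]
spindle_top [277.9 113.1] 0.63 [590.   47.9 154. ]
[280.49312749 119.64074245]
280 119
```

View pics/w5c.png

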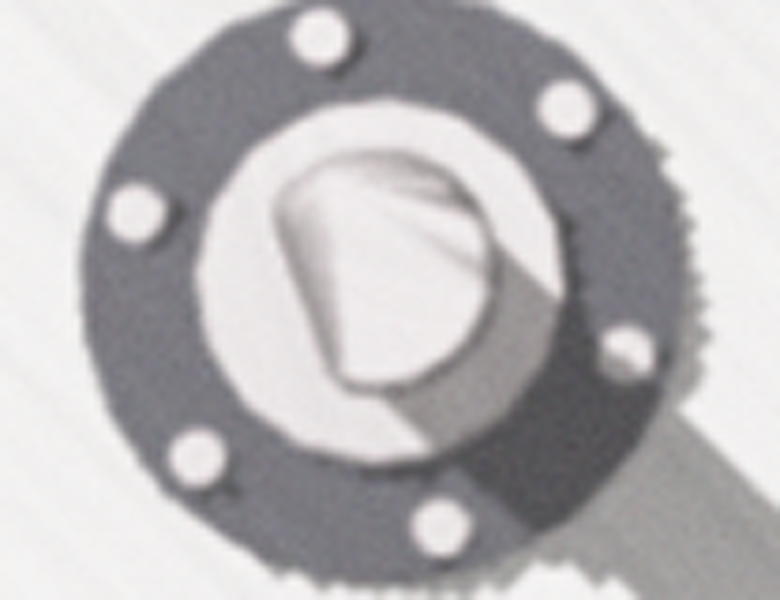

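Run:
```python
from h import *
m=eyes.camera_model("wrist")
f=lambda x,y:(280-52+x/7.5,119-40+y/7.5)
c=onz("wrist",f(370,272),.152,m); print("top c",np.round(c*1000,1)); print("seat c",np.round(onz("wrist",f(379,281),.097,m)*1000,1))
a=onz("wrist",f(272,215),.150,m);b=onz("wrist",f(335,385),.150,m); d=b-a
print("flat len",np.linalg.norm(d)*1000,"normal yaw",np.degrees(np.arctan2(d[1],d[0]))-90, "dist",np.round(np.cross((b-a)[:2]/np.linalg.norm(d),(c-a)[:2])*1000,1))
# impellers D bore rough yaws from top picture slot: print crops only
plan([(560,-230,330,-138,45)])
print(get_obs()["joint_pos"])
im=cv2.imread("pics/w5.png")
```

```text
top c [591.3  48.5 152. ]
seat c [591.   48.7  97. ]
flat len 15.960231819100605 normal yaw -28.081596122398047 dist 6.3
t 14.2 at [642.8  98.  205.9] [-179.9    0.2 -138. ] j6 -74 open 0.0265 F [-0.3  0.8  0.5] g 0
9 rows:
   [-0.0, 0.0, 0.0, 31.2, -20.9, -13.8]
   [-0.0, 0.0, 0.0, 31.2, -20.9, -13.8]
   [-0.0, 0.0, 0.0, 31.2, -20.9, -13.8]
   [-0.0, 0.0, 0.0, 31.2, -20.9, -13.8]
   [-0.0, 0.0, 0.0, 31.2, -20.9, -13.8]
   [-0.0, 0.0, 0.0, 31.2, -20.9, -13.8]
   [-0.0, 0.0, 0.0, 31.2, -20.9, -13.8]
   [-0.0, 0.0, 0.0, 31.2, -20.9, -13.8]
   [-0.0, 0.0, 0.0, 31.2, -20.9, -13.8]
[ 2.58312423e+01  1.88798014e+01 -4.52090638e+00  2.05193141e-02
 -6.64304776e+01 -7.38361427e+01]<stdin>:6: DeprecationWarning: Arrays of 2-dimensional vectors are deprecated. Use arrays of 3-dimensional vectors instead. (deprecated in NumPy 2.0)
```

Run:
```python
from h import *
plan([(642,98,270,-118,40),(520,-178,200,-28,40)])
```

```text
t 14.2 at [642.8  98.  205.9] [-179.9    0.2 -138. ] j6 -74 open 0.0265 F [-0.3  0.8  0.5] g 0
2 rows:
   [-0.001, 0.001, -0.175, 0.2, 0.3, -32.0]
   [-0.001, 0.001, -0.175, 0.2, 0.3, -32.0]
9 rows:
   [0.0, 0.0, -0.175, 33.4, -2.4, 7.8]
   [0.0, 0.0, -0.175, 33.4, 3.4, 7.8]
   [0.0, 0.0, -0.175, 32.3, 9.2, 7.8]
   [0.0, 0.0, -0.175, 30.2, 14.6, 7.8]
   [0.0, 0.0, -0.175, 27.2, 19.6, 7.8]
   [0.0, 0.0, -0.175, 23.4, 24.1, 7.8]
   [0.0, 0.0, -0.175, 18.8, 27.7, 7.8]
   [0.0, 0.0, -0.175, 13.7, 30.6, 7.8]
   [0.0, 0.0, -0.175, 8.2, 32.5, 7.8]
```

```bash
python3 -m crank '[0,0,-0.175,0,0,-32,1, 0,0,-0.175,0,0,-32,1, 0,0,-0.175,33.4,-2.4,7.8,1, 0,0,-0.175,33.4,3.4,7.8,1, 0,0,-0.175,32.3,9.2,7.8,1]'>/dev/null
python3 -m crank '[0,0,-0.175,30.2,14.6,7.8,1, 0,0,-0.175,27.2,19.6,7.8,1, 0,0,-0.175,23.4,24.1,7.8,1, 0,0,-0.175,18.8,27.7,7.8,1, 0,0,-0.175,13.7,30.6,7.8,1]'>/dev/null
python3 -m crank '[0,0,-0.175,8.2,32.5,7.8,1, 0,0,0,0,0,0,1, 0,0,0,0,0,0,1]'|sed -n '1,3p'
cat >> h.py <<'E'
def slot(im,m,c,px,rad=42,zt=.005):
    """fit impeller: bronze mask blob nearest px -> ellipse -> rim circle on z=5mm ; slot from dark pixels in rim"""
    hsv=cv2.cvtColor(im,cv2.COLOR_BGR2HSV); k=cv2.inRange(hsv,(12,90,60),(32,255,255)); k=cv2.morphologyEx(k,cv2.MORPH_CLOSE,np.ones((3,3)))
    cs=cv2.findContours(k,cv2.RETR_EXTERNAL,cv2.CHAIN_APPROX_NONE)[0]
    q=min((c_ for c_ in cs if cv2.contourArea(c_)>300),key=lambda c_:np.hypot(*(c_.reshape(-1,2).mean(0)-px)))
    w=np.array([onz(c,p,zt,m)[:2] for p in cv2.convexHull(q).reshape(-1,2).astype(float)])*1000
    from scipy.optimize import least_squares
    s=least_squares(lambda v:np.hypot(w[:,0]-v[0],w[:,1]-v[1])-v[2],[*w.mean(0),42],loss="soft_l1"); x,y,r=s.x
    g=cv2.cvtColor(im,cv2.COLOR_BGR2GRAY).astype(np.float32)
    ang=np.arange(0,360,2.); v=[]
    for a in np.radians(ang):
        v.append(np.mean([g[tuple(np.round(proj(c,[(x+R_*np.cos(a))/1000,(y+R_*np.sin(a))/1000,zt],m))[::-1].astype(int).clip(0,[419,559]))] for R_ in (35,36.5,38)]))
    v=np.array(v); dark=np.median(v)-v; wgt=np.clip(dark-0.6*dark.max(),0,None); z=np.sum(wgt*np.exp(1j*np.radians(ang)))
    return x,y,r,np.degrees(np.angle(z)),abs(z)/wgt.sum()
E
python3 - <<'E'
from h import *
m=eyes.camera_model("wrist"); im=eyes.snapshot("wrist"); cv2.imwrite("pics/w6.png",im)
L=spotter.place_of("wrist","impeller1")
for d in L:
    print("imp",np.round(d["location"],0),round(d["p"],2),np.round(onz("wrist",d["location"],0,m)*1000,0))
    try: print("   fit",np.round(slot(im,m,"wrist",np.array(d["location"])),1))
    except Exception as e: print(e)
for t in ["collar","vial"]:
    for d in spotter.place_of("wrist",t): print(t,np.round(d["location"],0),round(d["p"],2),np.round(onz("wrist",d["location"],0,m)*1000,0))
E
```

```text
clock: 15.82
tool_pos: [0.5213, -0.1789, 0.1989]
orientation: [-180.0, -0.1, -27.8]
imp [336. 233.] 0.88 [ 441. -207.    0.]
   fit [ 442.6 -208.5   43.6 -120.9    0.7]
imp [282. 124.] 0.85 [ 580. -210.    0.]
   fit [ 580.4 -206.2   43.5  -25.9    1. ]
imp [420.  61.] 0.74 [ 578. -388.    0.]
   fit [ 578.7 -390.9   43.8   21.1    1. ]
imp [85. 17.] 0.66 [831. -63.   0.]
   fit [ 580.4 -206.2   43.5  -25.9    1. ]
collar [460. 183.] 0.84 [ 422. -376.    0.]
collar [534. 146.] 0.31 [ 413. -514.    0.]
vial [382. 155.] 0.77 [ 499. -296.    0.]
```

View pics/w6.png

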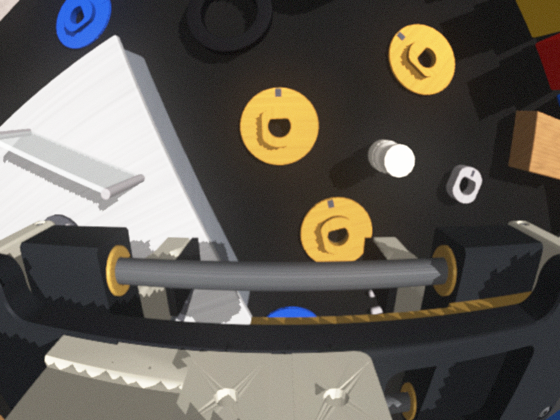

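```bash
python3 -m crank '[0,0,0,0,0,40,0.65, 0,0,0,0,0,40,0.65, 0,0,0,0,0,40,0.65, 0,0,0,0,0,0,0.65, 0,0,0,0,0,0,0.65]'|sed -n '1,3p'
python3 - <<'E'
from h import *
m=eyes.camera_model("wrist"); im=eyes.snapshot("wrist"); cv2.imwrite("pics/w7.png",im)
c=proj("wrist",(.580,-.207,.005),m); print(c,np.round(slot(im,m,"wrist",c),1))
x,y=c.astype(int)
# hub/bore: dark pixels inside bore
g=cv2.cvtColor(im,cv2.COLOR_BGR2GRAY); hsv=cv2.cvtColor(im,cv2.COLOR_BGR2HSV)
k=cv2.inRange(hsv,(12,90,60),(32,255,255)); print(im[y,x],im[y,x-25])
v=im.copy()
s=slot(im,m,"wrist",c)
for a in np.radians(np.arange(0,360,3)): cv2.circle(v,tuple(np.round(proj("wrist",[(s[0]+s[2]*np.cos(a))/1000,(s[1]+s[2]*np.sin(a))/1000,.005],m)).astype(int)),0,(0,0,255),-1)
cv2.imwrite("pics/w7c.png",cv2.resize(v[y-75:y+75,x-100:x+100],(800,600),interpolation=cv2.INTER_NEAREST)); print(x,y)
plan([(s[0],s[1],60,-27,30),(s[0],s[1],7,-27,20)])
E
```

```text
clock: 16.65
tool_pos: [0.5218, -0.1787, 0.0791]
orientation: [-180.0, -0.1, -27.7]
[280.05897811 127.75420746] [ 580.5 -208.4   44.8  -22.7    1. ]
[29 51 67] [ 92 204 244]
280 127
t 16.7 at [ 522.2 -178.7   79.6] [-1.80e+02 -1.00e-01 -2.77e+01] j6 61 open 0.0570 F [0.  0.2 0.1] g 0
3 rows:
   [-0.0, -0.001, -0.004, 21.8, -0.3, 6.6]
   [-0.0, -0.001, -0.004, 21.8, -0.2, 6.6]
   [-0.0, -0.001, -0.004, 21.8, -0.1, 6.5]
3 x [-0.0, 0.0, 0.0, 0.0, 0.0, 17.7]
```

View pics/w7c.png

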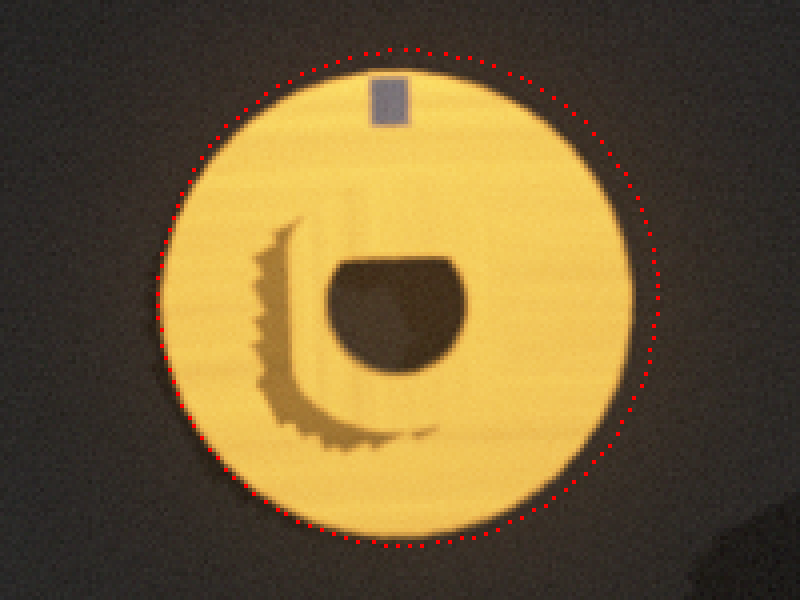

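```bash
sed -i 's/(12,90,60),(32,255,255)); k=cv2.morph/(12,80,140),(32,255,255)); k=cv2.morph/' h.py
python3 - <<'E'
from h import *
im=cv2.imread("pics/w7.png"); m=eyes.camera_model("wrist")
c=proj("wrist",(.580,-.207,.005),m); s=slot(im,m,"wrist",c); print(np.round(s,1), np.round(onz("wrist",(279.1,128),.005,m)*1000,1),np.round(onz("wrist",(279.2,127.5),.014,m)*1000,1))
im=cv2.imread("pics/w5.png"); print(im[119-40+450//8,228+220//8])
plan([(s[0],s[1],60,-26,30),(s[0],s[1],7,-26,20)])
E
```

```text
[ 581.  -206.2   42.4  -25.7    1. ] [ 580.5 -206.3    5. ] [ 580.9 -206.7   14. ]
[140 131 133]
t 16.7 at [ 522.2 -178.7   79.6] [-1.80e+02 -1.00e-01 -2.77e+01] j6 61 open 0.0570 F [0.  0.2 0.1] g 0
3 rows:
   [-0.0, -0.001, -0.01, 21.6, -1.0, 6.6]
   [-0.0, -0.001, -0.01, 21.6, -0.8, 6.6]
   [-0.0, -0.001, -0.01, 21.6, -0.6, 6.5]
3 x [0.0, 0.0, 0.0, -0.0, -0.0, 17.7]
```

```bash
python3 -m crank '[0,0,-0.01,21.6,-1,6.6,0.65, 0,0,-0.01,21.6,-0.8,6.6,0.65, 0,0,-0.01,21.6,-0.6,6.5,0.65, 0,0,0,0,0,17.7,0.65, 0,0,0,0,0,17.7,0.65]'|sed -n '2p'
python3 -m crank '[0,0,0,0,0,17.7,0.65, 0,0,0,0,0,0,0.65, 0,0,0,0,0,0,0]'|sed -n '2,4p'
python3 -m crank '[0,0,0,0,0,0,0, 0,0,0,0,0,0,0, 0,0,0,0,0,0,0]'
python3 -m crank '[0,0,0,0,0,-15,0, 0,0,0,0,0,-35,0, 0,0,0,0,0,-40,0, 0,0,0,0,0,-40,0, 0,0,0,0,0,0,0]'
python3 - <<'E'
from h import *
plan([(533,80,215,-28,40)])
E
```

```text
tool_pos: [0.5796, -0.2062, 0.0228]
tool_pos: [0.5796, -0.2061, 0.0053]
orientation: [-180.0, -0.1, -26.0]
force: [-1.7, -0.4, 4.7]
clock: 18.08
tool_pos: [0.5797, -0.2064, 0.0053]
orientation: [180.0, -0.1, -26.0]
force: [0.4, -1.1, 5.5]
opening: 0.0355
gripper_force: 30.6
clock: 18.7
tool_pos: [0.5813, -0.2064, 0.139]
orientation: [-179.9, -0.3, -26.0]
force: [-0.0, -0.4, -3.4]
opening: 0.0357
gripper_force: 30.6
t 18.7 at [ 581.3 -206.4  139. ] [-179.9   -0.3  -26. ] j6 65 open 0.0357 F [-0.  -0.4 -3.4] g 31
8 rows:
   [-0.0, -0.001, 0.004, -21.0, -29.6, -9.6]
   [-0.0, -0.001, 0.004, -21.2, -29.5, -9.6]
   [-0.0, -0.001, 0.004, -21.3, -29.4, -9.6]
   [-0.0, -0.001, 0.004, -21.5, -29.3, -9.5]
   [-0.0, -0.001, 0.004, -21.6, -29.2, -9.5]
   [-0.0, -0.001, 0.004, -21.7, -29.1, -9.5]
   [-0.0, -0.001, 0.004, -21.9, -29.0, -9.5]
   [-0.0, -0.001, 0.004, -22.0, -28.9, -9.5]
```

```bash
python3 -m crank '[0,0,0,0,0,-50,0, 0,0,0,0,0,-50,0, 0,0,0.004,-21,-29.6,0,0, 0,0,0.004,-21.2,-29.5,0,0, 0,0,0.004,-21.3,-29.4,0,0]'>/dev/null
python3 -m crank '[0,0,0.004,-21.5,-29.3,0,0, 0,0,0.004,-21.6,-29.2,0,0, 0,0,0.004,-21.7,-29.1,0,0, 0,0,0.004,-21.9,-29,0,0, 0,0,0.004,-22,-28.9,0,0]'>/dev/null
python3 -m crank '[0,0,0,0,0,0,0, 0,0,0,0,0,0,0]'
python3 - <<'E'
from h import *
m=eyes.camera_model("wrist"); im=eyes.snapshot("wrist"); cv2.imwrite("pics/w8.png",im)
for t,z in [("spindle_seat",.097),("spindle_top",.154)]:
    for d in spotter.place_of("wrist",t): print(t,np.round(d["location"],1),round(d["p"],2),np.round(onz("wrist",d["location"],z,m)*1000,1))
c=proj("wrist",(.591,.0486,.125),m); x,y=c.astype(int); print(x,y)
a=cv2.resize(im[y-40:y+40,x-52:x+52],(780,600),interpolation=cv2.INTER_CUBIC)
b=cv2.resize(im,(0,0),fx=.5,fy=.5); cv2.imwrite("pics/w8c.png",a)
E
```

```text
clock: 20.2
tool_pos: [0.5305, 0.0802, 0.2342]
orientation: [179.9, 0.1, -27.8]
force: [-0.5, -0.2, -2.3]
opening: 0.0354
gripper_force: 31.2
spindle_seat [283.7 122. ] 0.8 [590.6  47.1  97. ]
spindle_seat [536.7  19.9] 0.5 [ 581.5 -279.8   97. ]
spindle_top [284.  125.5] 0.72 [588.4  48.5 154. ]
282 122
```

View pics/w8c.png

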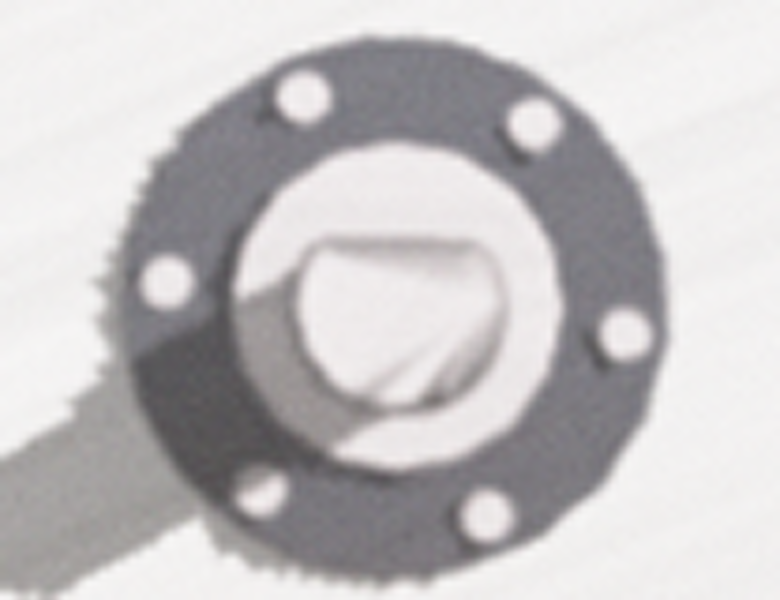

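Run:
```python
from h import *
m=eyes.camera_model("wrist")
for p,z in [((283.5,122.7),.152),((282.9,122.8),.097)]: print(np.round(onz("wrist",p,z,m)*1000,1))
x,y=591.,48.2
# impeller centre is +1.1 in tool x of TCP
c,s=np.cos(np.radians(-28.5)),np.sin(np.radians(-28.5))
plan([(x-1.1*c,y-1.1*s,234,-28.5+.2,25),(x-1.1*c,y-1.1*s,165,-28.3,25)])
```

```text
[591.   47.1 152. ]
[590.8  47.3  97. ]
t 20.4 at [531.1  79.6 234.6] [180.    0.  -27.9] j6 33 open 0.0357 F [ 0.6 -0.1 -2.2] g 31
3 rows:
   [0.0, 0.0, 0.002, 22.2, -0.1, 0.2]
   [0.0, 0.0, 0.002, 22.2, -0.2, 0.2]
   [0.0, 0.0, 0.002, 22.2, -0.2, 0.2]
3 x [-0.0, -0.0, -0.0, -0.0, -0.0, 23.0]
```

```bash
python3 -m crank '[0,0,0.002,22.3,0,0,0, 0,0,0.002,22.3,-0.3,0,0, 0,0,0.002,22.3,-0.3,0,0, 0,0,0,0,0,23,0, 0,0,0,0,0,23,0]'>/dev/null
python3 -m crank '[0,0,0,0,0,20,0, 0,0,0,0,0,0,0, 0,0,0,0,0,0,0]'
python3 - <<'E'
from h import *
plan([(589.9,47.7,168,-28.4,25)])
E
```

```text
clock: 21.35
tool_pos: [0.5915, 0.0489, 0.1697]
orientation: [-180.0, -0.0, -28.2]
force: [0.1, 0.7, -2.2]
opening: 0.0354
gripper_force: 31.2
t 21.4 at [591.5  48.9 169.7] [-180.    -0.   -28.2] j6 38 open 0.0354 F [ 0.1  0.7 -2.2] g 31
1 rows:
   [-0.0, -0.001, 0.003, -0.8, 1.8, 1.7]
```

```bash
for i in 1 2 3; do python3 -m crank '[0,0,0,0,0,0,0]'|sed -n '2p'; done
```

```text
tool_pos: [0.5914, 0.0494, 0.1701]
tool_pos: [0.591, 0.0495, 0.1698]
tool_pos: [0.5907, 0.0495, 0.1694]
```

```bash
python3 -m crank '[0,0,0.003,-0.4,2,4,0, 0,0,0,0,0,6,0, 0,0,0,0,0,5,0, 0,0,0,0,0,5,0, 0,0,0,0,0,0,0]'
```

```text
clock: 22.35
tool_pos: [0.589, 0.0478, 0.1483]
orientation: [180.0, 0.0, -28.3]
force: [0.7, 0.3, -3.1]
opening: 0.0355
gripper_force: 31.2
```

```bash
python3 -m crank '[0,0,0,0,0,8,0, 0,0,0,0,0,8,0, 0,0,0,0,0,8,0, 0,0,0,0,0,8,0, 0,0,0,0,0,8,0]'
python3 -m crank '[0,0,0,0,0,3,0, 0,0,0,0,0,3,0, 0,0,0,0,0,0,0]'
```

```text
clock: 22.98
tool_pos: [0.5893, 0.0479, 0.1083]
orientation: [180.0, 0.0, -28.3]
force: [0.6, 0.3, -2.1]
opening: 0.0358
gripper_force: 31.2
clock: 23.35
tool_pos: [0.5893, 0.0478, 0.1029]
orientation: [180.0, 0.0, -28.3]
force: [-0.1, -0.0, -2.1]
opening: 0.0355
gripper_force: 31.2
```

```bash
python3 -m crank '[0,0,0,0,0,1.5,0, 0,0,0,0,0,0,0]'|sed -n '2p;4p'
python3 -m crank '[0,0,0,0,0,-0.5,0.6, 0,0,0,0,0,0,0.6, 0,0,0,0,0,-30,0.6, 0,0,0,0,0,-40,0.6, 0,0,0,0,0,-40,0.6]'
python3 - <<'E'
from h import *
plan([(589,48,240,-28,40),(380,-175,230,-28,42),(380,-175,80,-28,45)])
E
```

```text
tool_pos: [0.5896, 0.048, 0.1023]
force: [-2.9, 0.7, 4.6]
clock: 24.22
tool_pos: [0.5893, 0.0478, 0.213]
orientation: [180.0, 0.0, -28.3]
force: [1.6, 0.7, 0.4]
opening: 0.0527
gripper_force: 0.0
t 24.2 at [589.3  47.8 213. ] [180.    0.  -28.3] j6 38 open 0.0527 F [1.6 0.7 0.4] g 0
1 rows:
   [0.0, 0.0, -0.006, -0.4, -0.0, -27.0]
8 x [-0.0, -0.0, -0.0, -10.0, 36.9, 1.3]
4 x [-0.0, 0.0, 0.0, 0.0, -0.0, 37.5]
```

```bash
python3 -m crank '[0,0,0,0,0,-27,0.65, 0,0,0,-10,36.9,1,0.65, 0,0,0,-10,36.9,1,0.65, 0,0,0,-10,36.9,1,0.65, 0,0,0,-10,36.9,1,0.65]'>/dev/null
python3 -m crank '[0,0,0,-10,36.9,1,0.65, 0,0,0,-10,36.9,1,0.65, 0,0,0,-10,36.9,1,0.65, 0,0,0,-10,36.9,1,0.65, 0,0,0,0,0,37,0.65]'>/dev/null
python3 -m crank '[0,0,0,0,0,37,0.65, 0,0,0,0,0,37,0.65, 0,0,0,0,0,37,0.65, 0,0,0,0,0,0,0.65, 0,0,0,0,0,0,0.65]'|sed -n '1,3p'
cat >> h.py <<'E'
def look(t="impeller1",near=None,name="x",z=.0):
    m=eyes.camera_model("wrist"); im=eyes.snapshot("wrist"); cv2.imwrite(f"pics/{name}.png",im)
    for d in spotter.place_of("wrist",t):
        w=onz("wrist",d["location"],z,m)*1000
        if d["p"]>.4: print(t,np.round(d["location"],0),round(d["p"],2),np.round(w,0), np.round(slot(im,m,"wrist",np.array(d["location"])),1) if t[0]=="i" else "")
    return im,m
E
python3 - <<'E'
from h import *
look(name="w9"); plan([])
E
```

```text
clock: 26.1
tool_pos: [0.3797, -0.1741, 0.0841]
orientation: [-180.0, -0.1, -28.3]
impeller1 [283. 119.] 0.93 [ 442. -208.    0.] [ 442.2 -208.4   42.3  -13.7    1. ]
impeller1 [227. 290.] 0.57 [341. -99.   0.] [372.4 -70.   24.4 175.1   0.7]
t 26.2 at [ 380.  -174.    84.5] [-1.799e+02 -1.000e-01 -2.830e+01] j6 59 open 0.0570 F [-0.1  0.1 -0.1] g 0
```

Run:
```python
from h import *
plan([(442.2,-208.4,60,-13.7,30),(442.2,-208.4,6.5,-13.7,20)])
```

```text
t 26.2 at [ 380.  -174.    84.5] [-1.799e+02 -1.000e-01 -2.830e+01] j6 59 open 0.0570 F [-0.1  0.1 -0.1] g 0
3 rows:
   [-0.0, -0.001, -0.085, 23.7, 0.3, 8.2]
   [-0.0, -0.001, -0.085, 23.6, 2.3, 8.2]
   [-0.0, -0.001, -0.085, 23.3, 4.3, 8.2]
3 x [0.0, 0.0, 0.0, -0.0, 0.0, 17.8]
```

```bash
python3 -m crank '[0,0,-0.085,23.7,0.3,8.2,0.65, 0,0,-0.085,23.6,2.3,8.2,0.65, 0,0,-0.085,23.3,4.3,8.2,0.65, 0,0,0,0,0,17.8,0.65, 0,0,0,0,0,17.8,0.65]'|sed -n '2p'
python3 -m crank '[0,0,0,0,0,17.8,0.65, 0,0,0,0,0,0,0.65, 0,0,0,0,0,0,0.65]'|sed -n '2,4p'
python3 -m crank '[0,0,0,0,0,0,0, 0,0,0,0,0,0,0, 0,0,0,0,0,0,0, 0,0,0,0,0,0,0]'
python3 -m crank '[0,0,0,0,0,-15,0, 0,0,0,0,0,-30,0, 0,0,0,0,0,-50,0, 0,0,0,0,0,-50,0, 0,0,0,0,0,-50,0]'
python3 -m crank '[0,0,0,0,0,-40,0, 0,0,0,0,0,0,0]'
python3 - <<'E'
from h import *
plan([(590.3,47.3,240,-28.4,42)])
E
```

```text
tool_pos: [0.4423, -0.2087, 0.0236]
tool_pos: [0.4419, -0.2085, 0.006]
orientation: [-180.0, -0.1, -13.7]
force: [-0.8, -1.1, -0.8]
clock: 27.7
tool_pos: [0.4412, -0.2086, 0.0053]
orientation: [180.0, -0.0, -13.7]
force: [-1.4, -1.2, 5.7]
opening: 0.0356
gripper_force: 30.6
clock: 28.32
tool_pos: [0.4401, -0.2081, 0.201]
orientation: [-180.0, 0.1, -13.8]
force: [1.5, 0.7, -2.7]
opening: 0.0353
gripper_force: 30.4
clock: 28.58
tool_pos: [0.4423, -0.2086, 0.2427]
orientation: [-179.9, -0.3, -13.7]
force: [-0.1, 0.7, -2.8]
opening: 0.0354
gripper_force: 30.4
t 28.6 at [ 442.3 -208.6  242.7] [-179.9   -0.3  -13.7] j6 78 open 0.0354 F [-0.1  0.7 -2.8] g 30
8 rows:
   [-0.0, -0.001, 0.032, 10.4, -35.5, 0.4]
   [-0.0, -0.001, 0.032, 9.2, -35.8, 0.4]
   [-0.0, -0.001, 0.032, 8.1, -36.1, 0.4]
   [-0.0, -0.001, 0.032, 6.9, -36.3, 0.4]
   [-0.0, -0.001, 0.032, 5.8, -36.5, 0.4]
   [-0.0, -0.001, 0.032, 4.6, -36.7, 0.4]
   [-0.0, -0.001, 0.032, 3.4, -36.8, 0.4]
   [-0.0, -0.001, 0.032, 2.2, -36.9, 0.4]
```

```bash
python3 -m crank '[0,0,0.032,10.4,-35.5,0,0, 0,0,0.032,9.2,-35.8,0,0, 0,0,0.032,8.1,-36.1,0,0, 0,0,0.032,6.9,-36.3,0,0, 0,0,0.032,5.8,-36.5,0,0]'|sed -n '5p'
python3 -m crank '[0,0,0.032,4.6,-36.7,0,0, 0,0,0.032,3.4,-36.8,0,0, 0,0,0.032,2.2,-36.9,0,0, 0,0,0,0,0,35,0, 0,0,0,0,0,35,0]'|sed -n '5p'
for i in 1 2 3; do python3 -m crank '[0,0,0,0,0,0,0]'|sed -n '2,3p'; done
```

```text
opening: 0.0356
opening: 0.0353
tool_pos: [0.5859, 0.0469, 0.1655]
orientation: [179.6, 0.4, -28.4]
tool_pos: [0.5893, 0.0475, 0.1704]
orientation: [180.0, -0.0, -28.4]
tool_pos: [0.5897, 0.0477, 0.1714]
orientation: [-179.9, -0.1, -28.4]
```

```bash
python3 -m crank '[0,0,0,0,0,6,0, 0,0,0,0,0,5,0, 0,0,0,0,0,5,0, 0,0,0,0,0,5,0, 0,0,0,0,0,0,0]'
python3 -m crank '[0,0,0,0,0,6,0, 0,0,0,0,0,6,0, 0,0,0,0,0,6,0, 0,0,0,0,0,6,0, 0,0,0,0,0,6,0]'
```

```text
clock: 30.82
tool_pos: [0.5886, 0.0475, 0.1483]
orientation: [180.0, 0.0, -28.4]
force: [0.7, -0.5, -1.2]
opening: 0.0355
gripper_force: 30.4
clock: 31.45
tool_pos: [0.5889, 0.0476, 0.1185]
orientation: [180.0, 0.0, -28.4]
force: [-0.4, -1.0, -1.9]
opening: 0.0355
gripper_force: 30.4
```

```bash
python3 -m crank '[0,0,0,0,0,2,0, 0,0,0,0,0,1.8,0, 0,0,0,0,0,0,0]'|sed -n '2p;4,5p'
python3 -m crank '[0,0,0,0,0,-0.5,0.6, 0,0,0,0,0,0,0.6, 0,0,0,0,0,-30,0.6, 0,0,0,0,0,-40,0.6, 0,0,0,0,0,-50,0.6]'
python3 - <<'E'
from h import *
plan([(517,-415,225,20,48),(517,-415,84,20,45)])
E
```

```text
tool_pos: [0.5887, 0.0475, 0.1163]
force: [-4.8, -0.3, 6.0]
opening: 0.0356
clock: 32.45
tool_pos: [0.5885, 0.0474, 0.2361]
orientation: [179.9, 0.1, -28.4]
force: [0.7, 0.9, 0.2]
opening: 0.0526
gripper_force: 0.0
t 32.5 at [588.5  47.4 236.1] [ 1.799e+02  1.000e-01 -2.840e+01] j6 38 open 0.0526 F [0.7 0.9 0.2] g 0
10 rows:
   [0.0, 0.0, -0.084, 15.7, 44.1, 1.2]
   [0.0, 0.0, -0.084, 11.9, 45.2, 1.2]
   [0.0, 0.0, -0.084, 8.1, 46.1, 1.2]
   [0.0, 0.0, -0.084, 4.2, 46.6, 1.1]
   [0.0, 0.0, -0.084, 0.2, 46.8, 1.1]
   [0.0, 0.0, -0.084, -3.7, 46.6, 1.1]
   [0.0, 0.0, -0.084, -7.7, 46.2, 1.1]
   [0.0, 0.0, -0.084, -11.5, 45.3, 1.1]
   [0.0, 0.0, -0.084, -15.3, 44.2, 1.1]
   [0.0, 0.0, -0.084, -19.0, 42.8, 1.1]
4 x [0.0, 0.0, 0.0, 0.0, 0.0, 35.3]
```

```bash
python3 -m crank '[0,0,-0.084,15.7,44.1,1.2,0.65, 0,0,-0.084,11.9,45.2,1.2,0.65, 0,0,-0.084,8.1,46.1,1.2,0.65, 0,0,-0.084,4.2,46.6,1.1,0.65, 0,0,-0.084,0.2,46.8,1.1,0.65]'>/dev/null
python3 -m crank '[0,0,-0.084,-3.7,46.6,1.1,0.65, 0,0,-0.084,-7.7,46.2,1.1,0.65, 0,0,-0.084,-11.5,45.3,1.1,0.65, 0,0,-0.084,-15.3,44.2,1.1,0.65, 0,0,-0.084,-19,42.8,1.1,0.65]'>/dev/null
python3 -m crank '[0,0,0,0,0,35,0.65, 0,0,0,0,0,35,0.65, 0,0,0,0,0,35,0.65, 0,0,0,0,0,35,0.65, 0,0,0,0,0,0,0.65]'|sed -n '1,3p'
python3 -m crank '[0,0,0,0,0,0,0.65]'>/dev/null
python3 - <<'E'
from h import *
im,m=look(name="w10"); plan([])
for d in spotter.place_of("wrist","collar")[:2]: print("collar",np.round(d["location"]),round(d["p"],2),np.round(onz("wrist",d["location"],0,m)*1000))
eyes.snapshot("top")
for d in spotter.place_of("top","impeller1"): print("top",np.round(onz("top",d["location"],0)*1000))
E
```

```text
clock: 34.33
tool_pos: [0.5147, -0.4138, 0.0815]
orientation: [-179.8, 0.2, 19.7]
impeller1 [279. 129.] 0.97 [ 577. -392.    0.] [ 579.  -391.2   43.   115.8    0.9]
impeller1 [454.  51.] 0.66 [ 693. -502.    0.] [ 599.2 -624.1   49.3   42.4    1. ]
t 34.5 at [ 517.7 -415.2   86.4] [ 1.799e+02 -1.000e-01  1.970e+01] j6 132 open 0.0568 F [0.5 0.  0.3] g 0
top [ 692. -508.    0.]
top [838. -67.   0.]
top [602.  59.   0.]
top [325. -96.   0.]
top [ 179. -338.    0.]
top [757. 186.   0.]
top [ 582. -389.    0.]
top [673. 314.   0.]
```

Run:
```python
from h import *
im=cv2.imread("pics/w10.png"); m=eyes.camera_model("wrist")
hsv=cv2.cvtColor(im,cv2.COLOR_BGR2HSV)
for R_ in (34,36.5,39):
    print(R_,[ (a,tuple(int(t) for t in hsv[tuple(np.round(proj("wrist",[.579+R_/1000*np.cos(np.radians(a)),-.3912+R_/1000*np.sin(np.radians(a)),.005],m))[::-1].astype(int))])) for a in range(0,360,4) if hsv[tuple(np.round(proj("wrist",[.579+R_/1000*np.cos(np.radians(a)),-.3912+R_/1000*np.sin(np.radians(a)),.005],m))[::-1].astype(int))][1]<130 or a%60==0])
# circle fit with different V thresholds
for V in (120,140,170,190):
    k=cv2.inRange(hsv,(12,80,V),(32,255,255)); cs=cv2.findContours(k,cv2.RETR_EXTERNAL,cv2.CHAIN_APPROX_NONE)[0]; q=max(cs,key=cv2.contourArea)
    w=np.array([onz("wrist",p,.005,m)[:2] for p in cv2.convexHull(q).reshape(-1,2).astype(float)])*1000; print(V,cv2.contourArea(q),[np.round(t,1) for t in cv2.minEnclosingCircle(w.astype(np.float32))],np.round(w.mean(0),1))
```

```text
34 [(0, (30, 90, 255)), (4, (30, 88, 255)), (8, (30, 90, 255)), (12, (30, 84, 255)), (16, (29, 83, 255)), (20, (0, 20, 218)), (24, (0, 22, 213)), (28, (23, 64, 255)), (32, (30, 85, 255)), (36, (30, 85, 255)), (40, (30, 92, 255)), (44, (30, 93, 255)), (48, (29, 97, 255)), (52, (29, 96, 255)), (56, (29, 95, 255)), (60, (30, 93, 255)), (64, (30, 93, 255)), (68, (30, 91, 255)), (72, (29, 96, 255)), (76, (29, 99, 255)), (80, (30, 92, 255)), (84, (29, 94, 255)), (120, (21, 154, 241)), (152, (29, 98, 255)), (156, (29, 103, 255)), (160, (29, 101, 255)), (164, (29, 103, 255)), (168, (29, 100, 255)), (172, (29, 94, 255)), (176, (29, 98, 255)), (180, (29, 100, 255)), (184, (29, 99, 255)), (188, (29, 98, 255)), (192, (29, 98, 255)), (196, (29, 101, 255)), (200, (29, 102, 255)), (204, (29, 100, 255)), (208, (29, 100, 255)), (212, (29, 104, 255)), (216, (29, 101, 255)), (220, (29, 105, 255)), (224, (29, 103, 255)), (228, (29, 97, 255)), (232, (29, 98, 255)), (236, (29, 101, 255)), (240, (29, 97, 255)), (244, (29, 101, 255)), (248, (29, 107, 255)), (252, (29, 102, 255)), (256, (29, 98, 255)), (260,
[... 3372 characters left out ...]
9, 101, 255)), (288, (29, 99, 255)), (292, (29, 102, 255)), (296, (29, 98, 255)), (300, (29, 103, 255)), (304, (29, 99, 255)), (308, (29, 94, 255)), (312, (30, 90, 255)), (316, (29, 96, 255)), (320, (30, 95, 255)), (324, (30, 97, 255)), (328, (30, 94, 255)), (332, (30, 90, 255)), (336, (29, 96, 255)), (340, (29, 96, 255)), (344, (30, 93, 255)), (348, (30, 89, 255)), (352, (30, 87, 255)), (356, (30, 92, 255))]
120 11877.0 [array([ 581.3, -395.8]), np.float64(49.7)] [ 574.5 -385.8]
140 10422.0 [array([ 578.8, -390.8]), np.float64(43.2)] [ 581.4 -389.7]
170 10295.0 [array([ 578.8, -390.7]), np.float64(43.0)] [ 578.9 -391.6]
190 10205.5 [array([ 578.8, -390.7]), np.float64(42.8)] [ 580.7 -392.3]
```

Run:
```python
from h import *
plan([(578.8,-391,60,22,30),(578.8,-391,6.5,22,20)])
```

```text
t 34.7 at [ 517.1 -415.    85.8] [ 1.799e+02 -1.000e-01  1.970e+01] j6 132 open 0.0566 F [ 0.3 -0.2  0.7] g 0
3 rows:
   [0.001, -0.001, -0.013, 22.0, -0.6, 8.6]
   [0.001, -0.001, -0.013, 22.0, -0.3, 8.6]
   [0.001, -0.001, -0.013, 22.0, 0.0, 8.6]
3 x [0.0, -0.0, -0.0, -0.0, -0.0, 17.8]
```

```bash
python3 -m crank '[0,0,-0.013,22,-0.6,8.5,0.65, 0,0,-0.013,22,-0.3,8.5,0.65, 0,0,-0.013,22,0,8.5,0.65, 0,0,0,0,0,17.8,0.65, 0,0,0,0,0,17.8,0.65]'|sed -n '2p'
python3 -m crank '[0,0,0,0,0,17.8,0.65, 0,0,0,0,0,0,0.65, 0,0,0,0,0,0,0.65]'|sed -n '2,4p'
python3 -m crank '[0,0,0,0,0,0,0, 0,0,0,0,0,0,0, 0,0,0,0,0,0,0, 0,0,0,0,0,0,0]'
python3 -m crank '[0,0,0,0,0,-15,0, 0,0,0,0,0,-30,0, 0,0,0,0,0,-50,0, 0,0,0,0,0,-50,0, 0,0,0,0,0,-50,0]'
python3 -m crank '[0,0,0,0,0,-40,0, 0,0,0,0,0,0,0, 0,0,0,0,0,0,0]'
python3 - <<'E'
from h import *
plan([(590.0,47.4,240,-28.4,45)])
E
```

```text
tool_pos: [0.5779, -0.3901, 0.0214]
tool_pos: [0.5777, -0.3908, 0.0054]
orientation: [-180.0, 0.0, 21.9]
force: [-2.1, 1.8, 5.0]
clock: 36.2
tool_pos: [0.5781, -0.3911, 0.0054]
orientation: [180.0, -0.0, 22.0]
force: [0.5, -2.3, 2.0]
opening: 0.0357
gripper_force: 30.1
clock: 36.83
tool_pos: [0.5774, -0.3902, 0.2025]
orientation: [-180.0, 0.0, 22.0]
force: [1.1, -0.0, -2.3]
opening: 0.0356
gripper_force: 30.4
clock: 37.2
tool_pos: [0.5774, -0.3901, 0.24]
orientation: [-179.9, 0.0, 21.9]
force: [-0.3, 0.5, -2.6]
opening: 0.0355
gripper_force: 30.4
t 37.2 at [ 577.4 -390.1  240. ] [-179.9    0.    21.9] j6 130 open 0.0355 F [-0.3  0.5 -2.6] g 30
10 rows:
   [-0.0, 0.0, 0.088, 17.5, -40.1, 0.1]
   [-0.0, 0.0, 0.088, 13.9, -41.5, 0.0]
   [-0.0, 0.0, 0.088, 10.2, -42.6, 0.0]
   [-0.0, 0.0, 0.088, 6.5, -43.3, 0.0]
   [-0.0, 0.0, 0.088, 2.6, -43.7, 0.0]
   [-0.0, 0.0, 0.088, -1.2, -43.7, 0.0]
   [-0.0, 0.0, 0.088, -5.0, -43.5, 0.0]
   [-0.0, 0.0, 0.088, -8.8, -42.9, 0.0]
   [-0.0, 0.0, 0.088, -12.6, -41.9, 0.0]
   [-0.0, 0.0, 0.088, -16.2, -40.7, 0.0]
```

```bash
python3 -m crank '[0,0,0.088,17.5,-40.1,0,0, 0,0,0.088,13.9,-41.5,0,0, 0,0,0.088,10.2,-42.6,0,0, 0,0,0.088,6.5,-43.3,0,0, 0,0,0.088,2.6,-43.7,0,0]'|sed -n '5p'
python3 -m crank '[0,0,0.088,-1.2,-43.7,0,0, 0,0,0.088,-5,-43.5,0,0, 0,0,0.088,-8.8,-42.9,0,0, 0,0,0.088,-12.6,-41.9,0,0, 0,0,0.088,-16.5,-40.7,0,0]'|sed -n '5p'
python3 -m crank '[0,0,0,0,0,0,0, 0,0,0,0,0,33,0, 0,0,0,0,0,33,0]'|sed -n '5p'
for i in 1 2 3 4; do python3 -m crank '[0,0,0,0,0,0,0]'|sed -n '2,3p'; done
```

```text
opening: 0.0357
opening: 0.0357
opening: 0.0354
tool_pos: [0.5879, 0.0457, 0.171]
orientation: [179.7, 0.3, -28.5]
tool_pos: [0.5909, 0.0465, 0.1752]
orientation: [180.0, -0.0, -28.5]
tool_pos: [0.5913, 0.0469, 0.1759]
orientation: [-179.9, -0.1, -28.5]
tool_pos: [0.591, 0.047, 0.1756]
orientation: [-179.9, -0.1, -28.5]
```

```bash
python3 -m crank '[0,0,0,-1.4,0,6,0, 0,0,0,0,0,6,0, 0,0,0,0,0,5,0, 0,0,0,0,0,5,0, 0,0,0,0,0,4,0]'
python3 -m crank '[0,0,0,0,0,0,0]'|sed -n '2,4p'
```

```text
clock: 39.95
tool_pos: [0.5892, 0.0476, 0.148]
orientation: [180.0, 0.0, -28.5]
force: [0.4, -0.2, -2.9]
opening: 0.0358
gripper_force: 30.5
tool_pos: [0.5892, 0.0476, 0.1481]
orientation: [180.0, 0.0, -28.5]
force: [-0.2, 0.1, -2.0]
```

```bash
python3 -m crank '[0,0,0,0,0,4.5,0, 0,0,0,0,0,4.5,0, 0,0,0,0,0,4.5,0, 0,0,0,0,0,4,0, 0,0,0,0,0,1.5,0]'|sed -n '2p;4,5p'
python3 -m crank '[0,0,0,0,0,0,0]'|sed -n '2p;4,5p'
```

```text
tool_pos: [0.5893, 0.0476, 0.1302]
force: [-5.6, 1.6, 12.4]
opening: 0.0355
tool_pos: [0.5892, 0.0476, 0.1303]
force: [-3.2, 0.9, 6.3]
opening: 0.0354
```

```bash
python3 -m crank '[0,0,0,0,0,-1,0.6, 0,0,0,0,0,0,0.6, 0,0,0,0,0,-30,0.6, 0,0,0,0,0,-40,0.6, 0,0,0,0,0,-40,0.6]'|sed -n '2p;4p'
python3 - <<'E'
from h import *
plan([(364,-344,238,-28,48),(364,-344,84,-28,45)])
E
```

```text
tool_pos: [0.5892, 0.0475, 0.2415]
force: [0.9, -0.2, -0.3]
t 41.5 at [589.2  47.5 241.5] [180.    0.  -28.5] j6 38 open 0.0527 F [ 0.9 -0.2 -0.3] g 0
10 rows:
   [0.0, 0.0, -0.001, -1.1, 45.2, 0.4]
   [0.0, 0.0, -0.001, -1.2, 45.2, 0.4]
   [0.0, 0.0, -0.001, -1.2, 45.2, 0.4]
   [0.0, 0.0, -0.001, -1.2, 45.1, 0.4]
   [0.0, 0.0, -0.001, -1.3, 45.1, 0.4]
   [0.0, 0.0, -0.001, -1.3, 45.1, 0.4]
   [0.0, 0.0, -0.001, -1.4, 45.1, 0.4]
   [0.0, 0.0, -0.001, -1.4, 45.1, 0.4]
   [0.0, 0.0, -0.001, -1.4, 45.1, 0.3]
   [0.0, 0.0, -0.001, -1.5, 45.1, 0.3]
4 x [0.0, 0.0, -0.0, 0.0, -0.0, 38.5]
```

```bash
python3 -m crank '[0,0,0,-1.3,45.1,0,0.65, 0,0,0,-1.3,45.1,0,0.65, 0,0,0,-1.3,45.1,0,0.65, 0,0,0,-1.3,45.1,0,0.65, 0,0,0,-1.3,45.1,0,0.65]'>/dev/null
python3 -m crank '[0,0,0,-1.3,45.1,0,0.65, 0,0,0,-1.3,45.1,0,0.65, 0,0,0,-1.3,45.1,0,0.65, 0,0,0,-1.3,45.1,0,0.65, 0,0,0,-1.3,45.1,0,0.65]'>/dev/null
python3 -m crank '[0,0,0,0,0,39,0.65, 0,0,0,0,0,39,0.65, 0,0,0,0,0,39,0.65, 0,0,0,0,0,39,0.65, 0,0,0,0,0,0,0.65]'>/dev/null
python3 -m crank '[0,0,0,0,0,0,0.65, 0,0,0,0,0,0,0.65]'>/dev/null
python3 - <<'E'
from h import *
im,m=look("collar",name="w11"); plan([])
L=spotter.place_of("wrist","collar"); c=np.array(L[0]["location"]).astype(int); x,y=c
x=np.clip(x,50,500);y=max(y,40)
cv2.imwrite("pics/w11c.png",cv2.resize(im[y-40:y+40,x-50:x+50],(800,640)[:2] if 0 else (750,600),interpolation=cv2.INTER_CUBIC)); print(x,y)
E
```

```text
collar [290. 123.] 0.7 [ 422. -380.    0.] 
t 43.7 at [ 363.7 -343.    85.8] [-1.80e+02 -1.00e-01 -2.85e+01] j6 82 open 0.0570 F [-0.3  0.2  0.3] g 0
289 122
```

View pics/w11c.png

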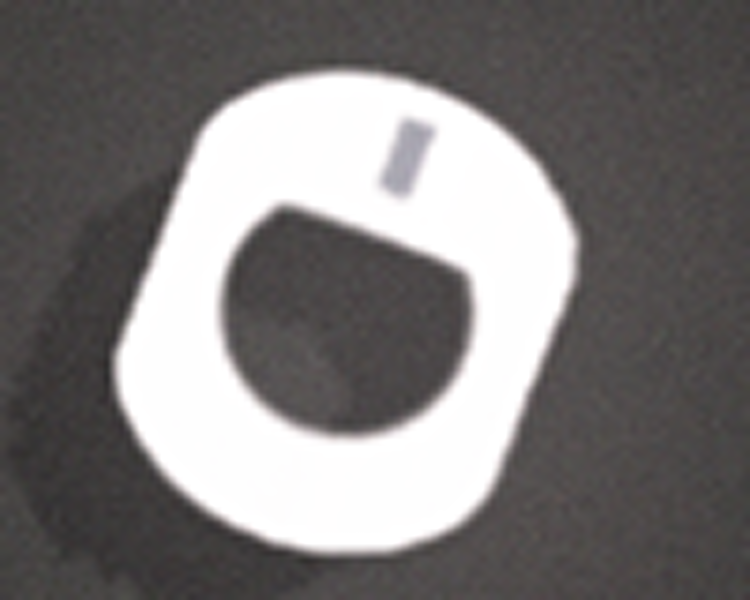

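Run:
```python
from h import *
m=eyes.camera_model("wrist"); p=onz("wrist",(285.2,123.3),.018,m)*1000; print(np.round(p,1))
f=lambda x,y:(239+x/7.5,82+y/7.5)
for a,b in [((290,205),(465,268)),((115,350),(205,130)),((490,490),(577,260))]:
    A=onz("wrist",f(*a),.018,m);B=onz("wrist",f(*b),.018,m); d=B-A; print(np.degrees(np.arctan2(d[1],d[0])))
plan([(p[0],p[1],60,-49.3,30),(p[0],p[1],4,-49.3,20)])
```

```text
[ 422.4 -376.7   18. ]
-138.25988527789858
-50.799432182389495
-48.55618882515392
t 43.7 at [ 363.5 -342.9   85.6] [-1.80e+02 -1.00e-01 -2.85e+01] j6 82 open 0.0567 F [0.2 0.9 0.8] g 0
3 rows:
   [-0.0, -0.001, 0.121, 22.6, 0.5, 8.6]
   [-0.0, -0.001, 0.121, 22.5, -2.2, 8.6]
   [-0.0, -0.001, 0.121, 22.1, -4.9, 8.6]
3 x [0.0, 0.0, 0.0, -0.0, -0.0, 18.7]
```

```bash
python3 -m crank '[0,0,0.121,22.6,0.5,8.5,0.65, 0,0,0.121,22.5,-2.2,8.5,0.65, 0,0,0.121,22.1,-4.9,8.5,0.65, 0,0,0,0,0,18.5,0.65, 0,0,0,0,0,18.5,0.65]'|sed -n '2p'
python3 -m crank '[0,0,0,0,0,18.5,0.65, 0,0,0,0,0,0,0.65, 0,0,0,0,0,0,0.65]'|sed -n '2,4p'
python3 -m crank '[0,0,0,0,0,0,0, 0,0,0,0,0,0,0, 0,0,0,0,0,0,0, 0,0,0,0,0,0,0]'
python3 -m crank '[0,0,0,0,0,-15,0, 0,0,0,0,0,-30,0, 0,0,0,0,0,-50,0, 0,0,0,0,0,-50,0, 0,0,0,0,0,-50,0]'
python3 -m crank '[0,0,0,0,0,-45,0, 0,0,0,0,0,0,0, 0,0,0,0,0,0,0]'
python3 - <<'E'
from h import *
plan([(590.0,47.7,245,-28.4,45)])
E
```

```text
tool_pos: [0.4223, -0.3766, 0.0219]
tool_pos: [0.4223, -0.3767, 0.0043]
orientation: [-180.0, -0.1, -49.2]
force: [0.9, 0.7, 0.1]
clock: 45.22
tool_pos: [0.422, -0.3765, 0.0039]
orientation: [-180.0, -0.0, -49.3]
force: [-1.0, 1.1, 5.7]
opening: 0.0358
gripper_force: 30.0
clock: 45.85
tool_pos: [0.4213, -0.3761, 0.2009]
orientation: [-180.0, -0.0, -49.3]
force: [1.2, 0.2, -1.3]
opening: 0.0353
gripper_force: 30.0
clock: 46.22
tool_pos: [0.4212, -0.3759, 0.2433]
orientation: [-180.0, 0.0, -49.3]
force: [0.5, -0.0, -1.7]
opening: 0.0357
gripper_force: 30.0
t 46.2 at [ 421.2 -375.9  243.3] [-180.     0.   -49.3] j6 63 open 0.0357 F [ 0.5 -0.  -1.7] g 30
11 rows:
   [-0.0, 0.0, -0.033, -19.2, -36.8, -0.1]
   [-0.0, 0.0, -0.033, -17.9, -37.4, -0.1]
   [-0.0, 0.0, -0.033, -16.7, -37.9, -0.1]
   [-0.0, 0.0, -0.033, -15.4, -38.5, -0.1]
   [-0.0, 0.0, -0.033, -14.2, -39.0, -0.1]
   [-0.0, 0.0, -0.033, -12.9, -39.4, -0.1]
   [-0.0, 0.0, -0.033, -11.5, -39.8, -0.1]
   [-0.0, 0.0, -0.033, -10.2, -40.2, -0.1]
   [-0.0, 0.0, -0.033, -8.9, -40.5, -0.1]
   [-0.0, 0.0, -0.033, -7.5, -40.8, -0.1]
   [-0.0, 0.0, -0.033, -6.2, -41.0, -0.2]
```

```bash
python3 -m crank '[0,0,-0.033,-19.2,-36.8,0,0, 0,0,-0.033,-17.9,-37.4,0,0, 0,0,-0.033,-16.7,-37.9,0,0, 0,0,-0.033,-15.4,-38.5,0,0, 0,0,-0.033,-14.2,-39,0,0]'|sed -n '5p'
python3 -m crank '[0,0,-0.033,-12.9,-39.4,0,0, 0,0,-0.033,-11.5,-39.8,0,0, 0,0,-0.033,-10.2,-40.2,0,0, 0,0,-0.033,-8.9,-40.5,0,0, 0,0,-0.033,-7.5,-40.8,0,0]'|sed -n '5p'
python3 -m crank '[0,0,-0.033,-6.2,-41,0,0, 0,0,0,0,0,0,0, 0,0,0,0,0,37,0, 0,0,0,0,0,34,0]'|sed -n '5p'
for i in 1 2 3 4; do python3 -m crank '[0,0,0,0,0,0,0]'|sed -n '2,3p;5p'; done
```

```text
opening: 0.0357
opening: 0.0357
opening: 0.0357
tool_pos: [0.588, 0.046, 0.1689]
orientation: [179.7, 0.3, -28.5]
opening: 0.0358
tool_pos: [0.5912, 0.0469, 0.1733]
orientation: [180.0, -0.0, -28.5]
opening: 0.0357
tool_pos: [0.5916, 0.0473, 0.174]
orientation: [-179.9, -0.1, -28.5]
opening: 0.0361
tool_pos: [0.5913, 0.0474, 0.1737]
orientation: [-179.9, -0.1, -28.5]
opening: 0.0362
```

```bash
python3 -m crank '[0,0,0,-1.1,0.5,6,0, 0,0,0,0,0,5,0, 0,0,0,0,0,4,0, 0,0,0,0,0,4,0, 0,0,0,0,0,3,0]'
python3 -m crank '[0,0,0,0,0,0,0]'
```

```text
clock: 49.1
tool_pos: [0.5896, 0.0474, 0.1501]
orientation: [180.0, 0.0, -28.5]
force: [0.5, -0.4, -1.2]
opening: 0.036
gripper_force: 30.0
clock: 49.22
tool_pos: [0.5895, 0.0473, 0.1502]
orientation: [180.0, 0.0, -28.5]
force: [0.5, 0.3, -1.7]
opening: 0.0355
gripper_force: 30.0
```

Passing over the spindle without force; continue to seat.

```bash
python3 -m crank '[0,0,0,0,0,3,0, 0,0,0,0,0,3,0, 0,0,0,0,0,1.5,0, 0,0,0,0,0,0,0]'|sed -n '2p;4,5p'
python3 -m crank '[0,0,0,0,0,1.2,0, 0,0,0,0,0,0,0]'|sed -n '2p;4,5p'
```

```text
tool_pos: [0.5896, 0.0474, 0.143]
force: [-0.6, 0.8, -1.8]
opening: 0.0354
tool_pos: [0.5897, 0.0474, 0.1429]
force: [-3.0, 0.6, 7.1]
opening: 0.0361
```

```bash
python3 -m crank '[0,0,0,0,0,-1,0.7, 0,0,0,0,0,0,0.7, 0,0,0,0,0,-30,0.7, 0,0,0,0,0,-40,0.7, 0,0,0,0,0,-47,0.7]'|sed -n '2p;4p'
python3 - <<'E'
from h import *
for c in ["top","scene"]:
    im=eyes.snapshot(c); cv2.imwrite(f"pics/{c}3.png",im)
    for d in spotter.place_of(c,"guard_handle")[:2]: print(c,np.round(d["location"],1),round(d["p"],2),np.round(onz(c,d["location"],.195)*1000,0))
a=cv2.resize(cv2.imread("pics/scene3.png")[150:260,250:400],(750,550),interpolation=cv2.INTER_CUBIC); cv2.imwrite("pics/s3.png",a)
plan([(585,315,260,-28,45)])
E
```

```text
tool_pos: [0.5892, 0.0472, 0.2602]
force: [0.5, 1.1, -0.3]
top [180.  176.7] 0.86 [637. 280. 195.]
scene [395.7 180.3] 0.59 [636. 284. 195.]
scene [376.1 213.1] 0.19 [712. 149. 195.]
t 50.8 at [590.   47.6 260.6] [-1.799e+02 -1.000e-01 -2.850e+01] j6 38 open 0.0614 F [-0.2  0.1 -0.7] g 0
6 rows:
   [-0.0, -0.0, -0.001, -22.0, -38.8, 0.1]
   [-0.0, -0.0, -0.001, -21.9, -38.8, 0.1]
   [-0.0, -0.0, -0.001, -21.9, -38.8, 0.1]
   [-0.0, -0.0, -0.001, -21.8, -38.9, 0.1]
   [-0.0, -0.0, -0.001, -21.8, -38.9, 0.1]
   [-0.0, -0.0, -0.001, -21.7, -38.9, 0.1]
```

View pics/s3.png

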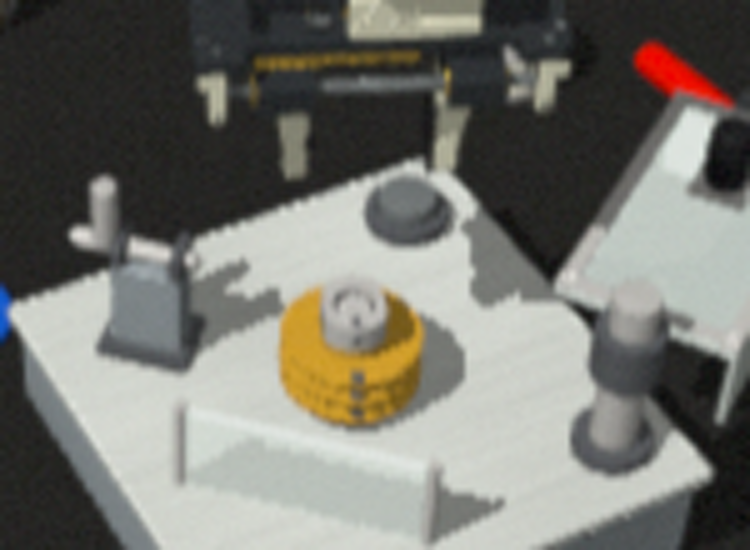

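```bash
python3 -m crank '[0,0,0,-22,-38.8,0,0.7, 0,0,0,-22,-38.8,0,0.7, 0,0,0,-22,-38.8,0,0.7, 0,0,0,-22,-38.8,0,0.7, 0,0,0,-22,-38.8,0,0.7]'>/dev/null
python3 -m crank '[0,0,0,-22,-38.8,0,0.7, 0,0,0,0,0,0,0.7, 0,0,0,0,0,0,0.7]'|sed -n '2,3p'
python3 - <<'E'
from h import *
look("guard_handle",name="w12",z=.195)
plan([(636,282,260,-28,30),(636,282,183,-28,20)])
E
```

```text
tool_pos: [0.584, 0.3147, 0.2582]
orientation: [179.9, 0.0, -28.4]
guard_handle [287. 131.] 0.7 [638. 282. 195.] 
t 51.9 at [584.4 314.  259.1] [179.9   0.  -28.5] j6 16 open 0.0613 F [0.  0.4 0.6] g 0
3 rows:
   [0.0, 0.0, -0.003, 20.2, 1.2, -0.3]
   [0.0, 0.0, -0.003, 20.2, 1.2, -0.3]
   [0.0, 0.0, -0.003, 20.2, 1.3, -0.3]
4 x [0.0, 0.0, 0.0, 0.0, -0.0, 19.3]
```

```bash
python3 -m crank '[0,0,0,20.6,1.2,0,0.7, 0,0,0,20.6,1.2,0,0.7, 0,0,0,20.6,1.2,0,0.7, 0,0,0,0,0,19,0.7, 0,0,0,0,0,19,0.7]'>/dev/null
python3 -m crank '[0,0,0,0,0,19,0.7, 0,0,0,0,0,18,0.7, 0,0,0,0,0,0,0.7, 0,0,0,0,0,0,0, 0,0,0,0,0,0,0]'|sed -n '2,4p'
python3 -m crank '[0,0,0,0,0,0,0, 0,0,0,0,0,0,0]'
python3 - <<'E'
from h import *
o=get_obs(); p=np.array(o["tool_pos"][:2])*1000; H=np.array([711.5,153.5]); e=np.array([599,55.3])
a0=np.arctan2(*(p-H)[::-1]); a1=np.arctan2(*(e-H)[::-1])%(2*np.pi); r0=np.linalg.norm(p-H); r1=np.linalg.norm(e-H)
print(np.degrees([a0,a1]),r0,r1); n=14; R=Ro.from_euler("xyz",[180,0,o["orientation"][2]],degrees=True)
q=p
for i in range(1,n+1):
    t=i/n; a=a0+(a1-a0)*t; r=r0+(r1-r0)*t; w=H+r*np.array([np.cos(a),np.sin(a)]); print(i,np.round(R.inv().apply([*(w-q),0])[:2],1),np.round(w)); q=w
E
```

```text
tool_pos: [0.6376, 0.2826, 0.1858]
orientation: [-179.9, -0.0, -28.5]
force: [-0.1, 0.0, -0.7]
clock: 53.4
tool_pos: [0.6371, 0.282, 0.1852]
orientation: [180.0, -0.0, -28.5]
force: [1.7, 0.2, 1.5]
opening: 0.0272
gripper_force: 30.2
[120.06600703 221.1173464 ] 148.46147416146763 149.3301376146155
1 [-8.8 16.5] [622. 272.]
2 [-6.7 17.5] [607. 259.]
3 [-4.4 18.2] [595. 246.]
4 [-2.1 18.6] [584. 230.]
5 [ 0.3 18.7] [575. 214.]
6 [ 2.6 18.5] [569. 196.]
7 [ 4.9 18.1] [565. 178.]
8 [ 7.2 17.3] [563. 159.]
9 [ 9.3 16.3] [563. 140.]
10 [11.3 15. ] [566. 122.]
11 [13.1 13.5] [571. 104.]
12 [14.7 11.7] [578.  87.]
13 [16.   9.8] [588.  70.]
14 [17.1  7.7] [599.  55.]
```

```bash
python3 -m crank '[0,0,0,-8.8,16.5,0,0, 0,0,0,-6.7,17.5,0,0, 0,0,0,-4.4,18.2,0,0, 0,0,0,-2.1,18.6,0,0]'|sed -n '2p;4,5p'
python3 -m crank '[0,0,0,0.3,18.7,0,0, 0,0,0,2.6,18.5,0,0, 0,0,0,4.9,18.1,0,0, 0,0,0,7.2,17.3,0,0]'|sed -n '2p;4,5p'
python3 -m crank '[0,0,0,9.3,16.3,0,0, 0,0,0,11.3,15,0,0, 0,0,0,13.1,13.5,0,0]'|sed -n '2p;4,5p'
python3 -m crank '[0,0,0,14.7,11.7,0,0, 0,0,0,8,5,0,0, 0,0,0,8,4.8,0,0]'|sed -n '2p;4,5p'
```

```text
tool_pos: [0.5836, 0.2341, 0.1853]
force: [-2.3, 11.3, 0.9]
opening: 0.0271
tool_pos: [0.5627, 0.1614, 0.1855]
force: [-2.5, 7.6, 0.8]
opening: 0.0268
tool_pos: [0.5712, 0.1055, 0.1856]
force: [-0.4, 7.0, 2.3]
opening: 0.027
tool_pos: [0.5878, 0.0713, 0.1856]
force: [-4.0, 5.8, 4.1]
opening: 0.0267
```

```bash
python3 -m crank '[0,0,0,8.5,4,0,0, 0,0,0,8.6,3.6,0,0, 0,0,0,0,0,0,0]'|sed -n '2p;4,5p'
python3 -m crank '[0,0,0,3.6,1.3,0,0, 0,0,0,0,0,0,0]'|sed -n '2p;4,5p'
```

```text
tool_pos: [0.5995, 0.0552, 0.1855]
force: [0.4, -1.5, 4.5]
opening: 0.0264
tool_pos: [0.6015, 0.0527, 0.1855]
force: [-3.1, -1.6, 6.1]
opening: 0.0262
```

```bash
python3 -m crank '[0,0,0,2.8,1,0,0, 0,0,0,0,0,0,0]'|sed -n '2p;4,5p'
python3 -m crank '[0,0,0,2.8,1,0,0, 0,0,0,0,0,0,0]'|sed -n '2p;4,5p'
```

```text
tool_pos: [0.6033, 0.0506, 0.1855]
force: [-3.7, 1.1, 7.2]
opening: 0.0266
tool_pos: [0.6052, 0.0484, 0.1855]
force: [-4.1, 0.6, 7.2]
opening: 0.0259
```

```bash
python3 -m crank '[0,0,0,0,0,0,0.7, 0,0,0,0,0,0,0.7, 0,0,0,0,0,-35,0.7, 0,0,0,0,0,-40,0.7, 0,0,0,0,0,0,0.7]'|sed -n '2p;4,5p'
python3 -m crank '[0,0,0,-40,0,0,0.7, 0,0,0,-20,0,0,0.7, 0,0,0,0,0,0,0.7]'|sed -n '2p'
python3 - <<'E'
from h import *
im,m=look("guard_handle",name="w13",z=.195)
for t,z in [("bolt_knob",.19),("guard_hinge",.195)]:
    for d in spotter.place_of("wrist",t): print(t,np.round(d["location"]),round(d["p"],2),np.round(onz("wrist",d["location"],z,m)*1000))
im=eyes.snapshot("top"); cv2.imwrite("pics/top4.png",im)
for d in spotter.place_of("top","guard_handle")[:2]: print("top",round(d["p"],2),np.round(onz("top",d["location"],.195)*1000))
E
```

```text
tool_pos: [0.6073, 0.0489, 0.2632]
force: [1.0, 0.1, -0.6]
opening: 0.0609
tool_pos: [0.552, 0.0776, 0.2599]
guard_handle [283. 147.] 0.8 [597.  53. 195.] 
bolt_knob [465. 226.] 0.91 [473. -52. 190.]
top 0.7 [597.  51. 195.]
top 0.21 [ 324. -262.  195.]
```

View pics/w13.png

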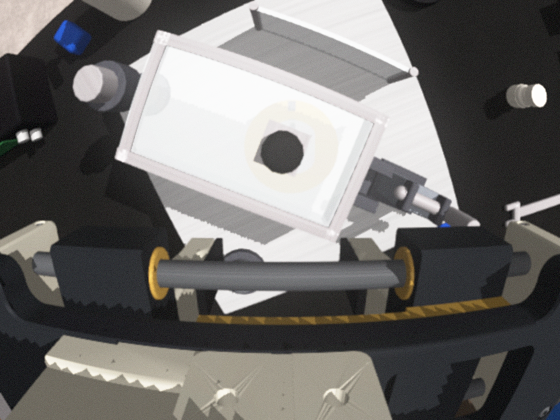

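Run:
```python
from h import *
plan([(475,-52,260,42,40),(475,-52,178,42,22)])
```

```text
t 57.6 at [553.2  76.8 259.4] [180.    0.  -28.5] j6 34 open 0.0611 F [ 0.6 -0.7 -0.7] g 0
7 rows:
   [0.0, 0.0, -0.176, -1.0, 21.5, -0.1]
   [0.0, 0.0, -0.176, -4.8, 21.0, -0.1]
   [0.0, 0.0, -0.176, -8.4, 19.8, -0.1]
   [0.0, 0.0, -0.176, -11.7, 18.1, -0.1]
   [0.0, 0.0, -0.176, -14.7, 15.7, -0.1]
   [0.0, 0.0, -0.176, -17.2, 12.9, -0.1]
   [0.0, 0.0, -0.176, -19.2, 9.7, -0.1]
4 x [-0.0, -0.0, -0.0, -0.0, -0.0, 20.5]
```

```bash
python3 -m crank '[0,0,-0.176,-1,21.5,0,0.5, 0,0,-0.176,-4.8,21,0,0.5, 0,0,-0.176,-8.4,19.8,0,0.5, 0,0,-0.176,-11.7,18.1,0,0.5, 0,0,-0.176,-14.7,15.7,0,0.5]'>/dev/null
python3 -m crank '[0,0,-0.176,-17.2,12.9,0,0.5, 0,0,-0.176,-19.2,9.7,0,0.5, 0,0,0,0,0,0,0.5, 0,0,0,0,0,0,0.5]'|sed -n '2,3p'
python3 - <<'E'
from h import *
look("bolt_knob",name="w14",z=.19)
eyes.snapshot("top"); eyes.snapshot("scene")
for c in ["top","scene"]:
    for d in spotter.place_of(c,"bolt_knob")[:3]: print(c,round(d["p"],2),np.round(onz(c,d["location"],.19)*1000))
plan([(475,-52,178,42,22)])
E
```

```text
tool_pos: [0.4753, -0.0517, 0.2598]
orientation: [180.0, -0.0, 41.9]
bolt_knob [283. 220.] 0.68 [475. -53. 190.] 
scene 0.53 [478. -52. 190.]
t 59.0 at [475.  -51.5 259.6] [-180.     0.    42.1] j6 115 open 0.0438 F [-0.4 -0.6 -0.2] g 0
4 rows:
   [-0.0, 0.0, 0.0, -0.1, 0.1, 20.4]
   [-0.0, 0.0, 0.0, -0.1, 0.1, 20.4]
   [-0.0, 0.0, 0.0, -0.1, 0.1, 20.4]
   [-0.0, 0.0, 0.0, -0.1, 0.1, 20.4]
```

```bash
python3 -m crank '[0,0,0,0,0,20.4,0.5, 0,0,0,0,0,20.4,0.5, 0,0,0,0,0,20.4,0.5, 0,0,0,0,0,20.4,0.5, 0,0,0,0,0,0,0.5]'|sed -n '2p;4p'
python3 -m crank '[0,0,0,0,0,0,0, 0,0,0,0,0,0,0, 0,0,0,0,0,0,0, 0,0,0,0,0,0,0]'|sed -n '2p;4,6p'
python3 -m crank '[0,0,0,7,0,0,0, 0,0,0,7,0,0,0, 0,0,0,7,0,0,0, 0,0,0,0,0,0,0]'|sed -n '2p;4,6p'
```

```text
tool_pos: [0.4739, -0.0518, 0.177]
force: [0.4, -0.2, -0.7]
tool_pos: [0.475, -0.0516, 0.1787]
force: [-1.3, 0.6, 3.1]
opening: 0.0153
gripper_force: 30.0
tool_pos: [0.4918, -0.0371, 0.1786]
force: [0.1, -0.5, 4.1]
opening: 0.0152
gripper_force: 30.0
```

```bash
python3 -m crank '[0,0,0,3,0,0,0, 0,0,0,3,0,0,0, 0,0,0,0,0,0,0]'|sed -n '2p;4,6p'
python3 -m crank '[0,0,0,3,0,0,0, 0,0,0,0,0,0,0]'|sed -n '2p;4,6p'
python3 -m crank '[0,0,0,2,0,0,0, 0,0,0,0,0,0,0]'|sed -n '2p;4,6p'
```

```text
tool_pos: [0.4959, -0.0336, 0.1786]
force: [0.6, -2.0, 5.3]
opening: 0.0154
gripper_force: 30.0
tool_pos: [0.4963, -0.0331, 0.1786]
force: [-4.8, -8.8, 10.4]
opening: 0.0149
gripper_force: 30.0
tool_pos: [0.4964, -0.033, 0.1785]
force: [-8.4, -13.1, 13.4]
opening: 0.0151
gripper_force: 30.0
```

```bash
python3 -m crank '[0,0,0,-2,0,0,0.5, 0,0,0,0,0,0,0.5, 0,0,0,0,0,-30,0.5, 0,0,0,0,0,-40,0.5, 0,0,0,0,0,0,0]'|sed -n '2p;4,6p'
python3 - <<'E'
from h import *
look("bolt_knob",name="w15",z=.19)
plan([(444,209,250,-48,40),(444,209,190,-48,40)])
E
```

```text
tool_pos: [0.4991, -0.0308, 0.251]
force: [-0.4, 0.1, -0.3]
opening: 0.0381
gripper_force: 0.0
bolt_knob [283. 227.] 0.89 [497. -34. 190.] 
t 62.2 at [497.2 -31.1 248. ] [-1.80e+02 -1.00e-01  4.21e+01] j6 113 open 0.0309 F [0.1 1.1 0.1] g 0
9 rows:
   [-0.0, -0.0, 0.175, 13.5, -23.8, -0.2]
   [-0.0, -0.0, 0.175, 9.2, -25.7, -0.2]
   [-0.0, -0.0, 0.175, 4.6, -26.9, -0.2]
   [-0.0, -0.0, 0.175, -0.2, -27.3, -0.2]
   [-0.0, -0.0, 0.175, -4.9, -26.9, -0.2]
   [-0.0, -0.0, 0.175, -9.5, -25.6, -0.2]
   [-0.0, -0.0, 0.175, -13.8, -23.6, -0.2]
   [-0.0, -0.0, 0.175, -17.7, -20.8, -0.2]
   [-0.0, -0.0, 0.175, -21.1, -17.4, -0.2]
2 x [0.0, 0.0, -0.0, 0.0, -0.0, 30.0]
```

```bash
python3 -m crank '[0,0,0.175,13.5,-23.8,0,0, 0,0,0.175,9.2,-25.7,0,0, 0,0,0.175,4.6,-26.9,0,0, 0,0,0.175,-0.2,-27.3,0,0, 0,0,0.175,-4.9,-26.9,0,0]'>/dev/null
python3 -m crank '[0,0,0.175,-9.5,-25.6,0,0, 0,0,0.175,-13.8,-23.6,0,0, 0,0,0.175,-17.7,-20.8,0,0, 0,0,0.175,-21.1,-17.4,0,0, 0,0,0,0,0,0,0]'>/dev/null
python3 -m crank '[0,0,0,0,0,30,0, 0,0,0,0,0,30,0, 0,0,0,0,0,0,0, 0,0,0,0,0,0,0]'|sed -n '2,3p;5p'
python3 - <<'E'
from h import *
look("start_top",name="w16",z=.107)
plan([(488,160,190,-48,25),(488,160,115,-48,20)])
E
```

```text
tool_pos: [0.4448, 0.2085, 0.1889]
orientation: [-180.0, -0.0, -48.1]
opening: 0.0002
start_top [279. 125.] 0.86 [491. 161. 107.] 
t 64.1 at [444.9 208.9 189.3] [-179.9   -0.   -48.1] j6 -6 open 0.0007 F [0.4 0.6 0.4] g 0
3 rows:
   [-0.001, -0.0, -0.0, 21.7, 0.2, -0.2]
   [-0.001, -0.0, -0.0, 21.7, 0.2, -0.2]
   [-0.001, -0.0, -0.0, 21.7, 0.2, -0.2]
4 x [0.0, 0.0, -0.0, -0.0, 0.0, 18.7]
```

```bash
python3 -m crank '[0,0,0,22.2,-0.3,0,0, 0,0,0,22.2,-0.3,0,0, 0,0,0,22.2,-0.3,0,0, 0,0,0,0,0,25,0, 0,0,0,0,0,25,0]'>/dev/null
python3 -m crank '[0,0,0,0,0,20,0, 0,0,0,0,0,5,0, 0,0,0,0,0,0,0]'|sed -n '2p;4p'
python3 -m crank '[0,0,0,0,0,4,0, 0,0,0,0,0,4,0, 0,0,0,0,0,0,0]'|sed -n '2p;4p'
```

```text
tool_pos: [0.4899, 0.1598, 0.1139]
force: [-0.1, -0.1, 1.7]
tool_pos: [0.49, 0.16, 0.1056]
force: [1.6, 1.1, 2.0]
```

```bash
python3 -m crank '[0,0,0,0,0,3,0, 0,0,0,0,0,3,0, 0,0,0,0,0,0,0]'|sed -n '2p;4p'
python3 -m crank '[0,0,0,0,0,1.5,0, 0,0,0,0,0,0,0, 0,0,0,0,0,0,0]'|sed -n '2p;4p'
```

```text
tool_pos: [0.4901, 0.16, 0.101]
force: [-6.0, 0.3, 20.2]
tool_pos: [0.4902, 0.16, 0.1008]
force: [-11.4, -0.1, 32.2]
```

```bash
python3 -m crank '[0,0,0,0,0,-5,0, 0,0,0,0,0,-15,0, 0,0,0,0,0,-40,0, 0,0,0,0,0,-50,0, 0,0,0,0,0,-50,0]'|sed -n '2p;4p'
python3 -m crank '[0,0,0,-40,0,0,0, 0,0,0,-20,0,0,0, 0,0,0,0,0,0,0]'|sed -n '1,2p;4p'
python3 - <<'E'
from h import *
for c in ["scene","top"]:
    eyes.snapshot(c)
    for t,z in [("bolt_knob",.19),("guard_handle",.195),("start_top",.107),("vial",0)]:
        for d in spotter.place_of(c,t)[:2]: print(c,t,round(d["p"],2),np.round(onz(c,d["location"],z)*1000))
E
```

```text
tool_pos: [0.4886, 0.1589, 0.2591]
force: [1.1, 0.3, -1.0]
clock: 67.2
tool_pos: [0.4484, 0.2045, 0.2579]
force: [0.8, 0.3, 0.6]
scene bolt_knob 0.69 [504. -38. 190.]
scene bolt_knob 0.64 [ 487. -337.  190.]
scene guard_handle 0.63 [593.  52. 195.]
scene start_top 0.61 [483. 156. 107.]
scene vial 0.57 [ 504. -302.    0.]
top bolt_knob 0.67 [495. -30. 190.]
top guard_handle 0.64 [591.  60. 195.]
top start_top 0.68 [488. 158. 107.]
top vial 0.45 [619.  60.   0.]
top vial 0.44 [ 505. -300.    0.]
```

Bolt home, guard shut, button pressed and released, all clear; hand in.

```bash
python3 -c "
from plant import ctrl
print(ctrl.close_job())"
```

```text
the job is handed in; nothing more can be done
None
```

I handed the job in at about 67 s: all three bronze impellers and the end collar are fully down on the spindle with the flats matched, the guard is shut, the bolt is home, and start was pressed right in once and let go. The hand-in gave no verdict.

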